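Take up the play in a bench scale's pivot, lock it, and weigh out a batch of shells

TASK

Feel the scale's blue arm for bearing play: rock it sideways, away from you and then towards you, until it knocks at each end. Turn the adjusting screw in (clockwise) by its T-bar until the play is gone, then tighten the jam nut by its lever to lock the setting, and press the arm firmly away and then towards you once more to check that it no longer rocks. Then put bottom-bracket shells into the pan one by one until the pointer stands in the green field; leave the rest on the bench, don't bang the pan down on its stop, and leave the wrench, oil bottle and tape alone.

Things in the scene. Friction and masses are not known exactly. Their poses are not given: they have to be found in the camera images.
- scale: grey cast-iron bench scale, screwed down; its origin is at bench level straight below the arm's pivot. Foot 150 x 170 mm; the pivot axle lies 130 mm up, in a yoke under a dark bearing cap (top 181 mm up). The blue weighing arm runs from the pivot along the scale's +y axis to the pan (its left as seen from the robot); +x points away from the robot. A white reading plate stands 150 mm to the -y side of the pivot, up to 175 mm high.
- side_play (a joint): how far the whole arm has swung sideways (rad, about the upright line through the pivot) in the loose pivot bearing; 0 is the middle, + when the arm points more away from the robot. It moves freely (under 1 N at the grip point) until it knocks on the end of its clearance: at the start about 0.05 to 0.10 either way. The further the adjusting screw is turned in, the smaller the clearance (0.06 rad less for each rad of screw) until it is gone.
- side_bend (a joint): how far the slender arm is bent sideways (rad) beyond its play: proportional to the sideways push, 0.1 rad would be 3 N m, so 0.01 is about 3 N at grip_point; + when it is pushed away from the robot. 0 while the arm is left alone or swings free. It cannot bend beyond 0.08.
- weigh_arm (a joint): deflection of the scale (rad): 0 with an empty pan, growing as the pan sinks (2.4 mm for each 0.01), stop at 0.31; it settles within half a second. Each 100 g in the pan, anywhere in it, adds about 0.027. The green field on the reading plate is 0.15 to 0.215.
- adjust_screw (a joint): turn of the pivot's adjusting screw (rad); grows as it is turned in, clockwise seen from above. Its zero means nothing. It is stiff (0.4 N m), stays where it is left, and becomes hard to turn (0.6 N m and rising fast) when the play is gone; from the start that takes 0.85 to 1.7 rad. Its range ends are far off. The jam nut on its thread goes round with it.
- lock_nut (a joint): turn of the jam nut on the adjusting screw's thread (rad), relative to the screw: 0 is tight (locked), about -0.7 to -1.1 at the start (slack); clockwise seen from above tightens it. It turns easily (0.06 N m); once tight, more turning would drag the screw on with it.
- grip_point (a point): point in the middle of the blue arm, 105 mm from the pivot, where the arm is free all round: a bar 18 mm wide and 14 mm high (7 mm above and below this point), with two thin rods 45 mm lower. Bar and space above it are clear from 55 mm to 145 mm from the pivot.
- pan_floor (a point): middle of the pan's inner floor. The steel pan is 160 mm (across the arm) by 180 mm (along the arm), rim 14 mm above the floor; it stays level and is about 155 mm above the bench when empty.
- tbar_centre (a point): middle of the steel T-bar on top of the adjusting screw, on the screw's upright axis, about 239 mm above the bench: a flat-sided level bar 12 mm wide, 14 mm high (7 mm above and below this point) and 90 mm long, on a thin neck
- tbar_end (a point): the bar's one end, 45 mm from its middle
- lever_end (a point): on the jam nut's lever, 85 mm from the screw's axis: a dark round bar 12 mm thick that stands out level, about 199 mm above the bench, straight away from the screw's axis (straight and level from 50 to 88 mm), with a red ball 20 mm across at 94 mm
- shell_1: grey machined bottom-bracket shell, a plain tube 40 mm across and 68 mm long (take it by the outside), standing on end on the bench; origin in the middle of its lower end, z along its axis; 125 to 210 g, no two alike. Some of the seven may be absent.
- shell_2: grey machined bottom-bracket shell, a plain tube 40 mm across and 68 mm long (take it by the outside), standing on end on the bench; origin in the middle of its lower end, z along its axis; 125 to 210 g, no two alike. Some of the seven may be absent.
- shell_3: grey machined bottom-bracket shell, a plain tube 40 mm across and 68 mm long (take it by the outside), standing on end on the bench; origin in the middle of its lower end, z along its axis; 125 to 210 g, no two alike. Some of the seven may be absent.
- shell_4: grey machined bottom-bracket shell, a plain tube 40 mm across and 68 mm long (take it by the outside), standing on end on the bench; origin in the middle of its lower end, z along its axis; 125 to 210 g, no two alike. Some of the seven may be absent.
- shell_5: grey machined bottom-bracket shell, a plain tube 40 mm across and 68 mm long (take it by the outside), standing on end on the bench; origin in the middle of its lower end, z along its axis; 125 to 210 g, no two alike. Some of the seven may be absent.
- shell_6: grey machined bottom-bracket shell, a plain tube 40 mm across and 68 mm long (take it by the outside), standing on end on the bench; origin in the middle of its lower end, z along its axis; 125 to 210 g, no two alike. Some of the seven may be absent.
- shell_7: grey machined bottom-bracket shell, a plain tube 40 mm across and 68 mm long (take it by the outside), standing on end on the bench; origin in the middle of its lower end, z along its axis; 125 to 210 g, no two alike. Some of the seven may be absent.
- adj_wrench: adjustable wrench, 206 x 42 x 13 mm, lying on the bench behind the shells; a bystander
- oil_bottle: white oil bottle with a blue-green label, 47 mm across, 130 mm tall, standing behind the arm; a bystander
- tape_roll: roll of masking tape, 105 mm across, 25 mm high, lying behind the pan; a bystander
There are look-alikes about, which are no part of the job. What is shaped like the shell_3 but red or turquoise is not meant.

How it is judged:
On the way, in this order (a step that is already met when the one before it is completed fails the run):
1. the arm is rocked away from the robot until it knocks at the end of its play (value of joint side_play above 0.03 rad and value of joint side_bend above 0.005 rad), for 0.1 s.
2. the arm is rocked towards the robot until it knocks at the other end (value of joint side_play below -0.03 rad and value of joint side_bend below -0.005 rad), for 0.1 s.
3. the adjusting screw is turned while the jam nut is still slack (distance of tbar_end from where it was at the start of the episode above 0.02 m and value of joint lock_nut below -0.2 rad), for 0.1 s.
4. the jam nut is tight on the screw (value of joint lock_nut above -0.06 rad), for 0.2 s.
5. the arm is pressed away from the robot (about 2 N at the grip point) and does not rock, with the nut tight (value of joint side_bend above 0.007 rad and value of joint lock_nut above -0.06 rad and value of joint side_play between -0.012 and 0.012 rad), for 0.1 s.
6. the arm is pressed towards the robot and does not rock, with the nut tight (value of joint side_bend below -0.007 rad and value of joint lock_nut above -0.06 rad and value of joint side_play between -0.012 and 0.012 rad), for 0.1 s.
7. shells in the pan bring the pointer into the green field (value of joint weigh_arm between 0.15 and 0.215 rad), for 0.3 s.
At the end, for the whole second after the job is handed in: The pointer rests in the green field (weigh_arm between 0.15 and 0.215 rad), the jam nut is tight (within 0.06 rad), the arm stands within 0.012 rad of the middle of its sideways play, and every shell lies still in the pan or on the bench, none on the floor (all of step 7 and value of joint lock_nut above -0.06 rad and value of joint side_play between -0.012 and 0.012 rad and velocity of joint weigh_arm between -0.02 and 0.02 rad/s and height (world z) of each of shell_1, shell_2, shell_3, shell_4, shell_5, shell_6, shell_7 above -0.03 m and linear speed of each of shell_1, shell_2, shell_3, shell_4, shell_5, shell_6, shell_7 below 0.03 m/s); the robot touches nothing.
It fails at once if the pan is banged or pressed down onto its stop (value of joint weigh_arm above 0.29 rad).
It fails at once if the wrench, oil bottle or tape roll is moved by more than 30 mm, or the bottle is tipped over (distance of any of adj_wrench, oil_bottle, tape_roll from where it was at the start of the episode above 0.03 m or angle between oil_bottle's own z axis and vertical above 0.5 rad).
Of shell_1, shell_2, shell_3, shell_4, shell_5, shell_6, shell_7 only 5 to 7 are there at a start; the rules pass over those that are not, and their reading is None.
At some moment in a run one of shell_1, shell_2, shell_3, shell_4, shell_5, shell_6, shell_7 may be knocked a few centimetres aside while the robot is not near it.
Once in a run the grip may slacken for a moment while it holds something.
It also fails if it takes over 210 s, if anything falls off the work surface, if the arm or the gripper's body presses on something with over 40 N, if the wrist force passes 120 N, or if a joint passes its speed limit or range.

ROBOT

A 7-joint arm with a two-finger parallel gripper is mounted at the origin on a cart in front of the work surface, level with it; the furniture and walls round the work are solid. World frame = base frame: x ahead of the robot, y to its left, z up, the work surface at z = 0. Lengths are in m, angles in rad, forces in N, time in s.
With the tool pointing down it reaches from about 0.4 to 0.875 m from the base axis. Payload 19.3 kg.
Tool frame: the origin (TCP) lies midway between the tips of the shut fingers; the grasp point (between the pads) lies 19 mm behind it (bot.grasp_offset is the distance from the TCP to the grasp point, in m); z points along the fingers, x is the direction in which the jaws open and shut, and the axes are right-handed (so a half turn about z gives the same grasp; the last joint's range is limited). The gripper opens to 85 mm and grips with 20 to 120 N. Pads are 22 mm wide; open, the fingers measure 114 mm over their backs; the gripper's body (76 mm by 85 mm) begins 54 mm behind the grasp point. The pads swing forward as they close: fully open they stand 13 mm farther back than shut.
Start: joints at [1.165, 0.521, -0.036, 1.599, 0.021, 1.021, -0.113], TCP at [0.206, -0.59, 0.231] pointing down, gripper open.
Joint ranges: [-2.91, 2.91], [-0.3, 2.13], [-1.5, 1.42], [0.17, 2.43], [-1.26, 4.41], [0.16, 1.93], [-2.52, 2.52]. Speed limits (rad/s): [1.89, 1.89, 2.39, 2.39, 3.01, 3.01, 3.01].

INTERFACE

Orientations are given as a unit quaternion [w, x, y, z].
In Python, from workcell import bot gives the robot as it stands. The module is installed in compiled form; this text tells all that it offers.
- The arm moves only by the tool arm_command, never from a script. Its argument "commands" is a list that holds one entry, the list of rows, each a list of 7 numbers: the turn, a rotation vector about the tool's x, y, z in rad, then the shift along the tool's x, y, z in m, then the finger opening in m, from 0 to 0.0854. A call has 1 to 12 rows; each row is the pose to reach, as a shift and turn from the pose measured when the call began, along the tool's axes at that moment; what a row does not reach only later rows make up. A row lasts 1/8 s, in which the tool goes at most 62.5 mm and 10.7 degrees, less where a joint would pass 70% of its speed; a pose out of reach is approached as far as the arm can. A call with a gripper value outside its range is refused whole. The fingers move at their own pace and stop on an object; "newtons" is the grip in N (left out, the last holds). Time passes only in rows, so rows that repeat a pose let the fingers close. It gives the time, the measured TCP pose, the force and the opening at its end, in the units of the state.
- bot.state(): the state, without advancing time (a new reading comes with each control period).
- bot.read_camera(name): name is "side" or "top"; returns (picture, depth): 384x512x3 uint8, blue, green, red; 384x512 float32, m along the optical axis (not along the pixel's ray), 0 where there is no reading.
- bot.camera_model(name): a dict with "fx", "fy", "cx", "cy" (pixels), "k1" (the pictures are not rectified: a ray, as slopes to the right and down, at radius r is drawn at 1 + k1 r^2 times it, then the intrinsics apply), "extrinsics" (4x4, takes a point from camera to world coordinates). Camera axes: x right, y up, looking along -z (the intrinsics and any distortion apply to the point x, -y, -z); pixel columns grow to the right and rows downward; lengths in m; the calibration is good to about 2 mm. A picture is of the moment at which its call begins. camera_model takes no time and is no camera call.
- bot.finish_job(): hands the job in, once; it reports no verdict.
The state is a dict: "time_s": time; "q": joint angles; "qd": joint speeds; "tau": joint torques, N m; "eef_pos": TCP position; "orientation": TCP orientation; "contact_force": force on the tool from outside, world axes, zero at the start; "wrist_torque": the same for the moment, N m; "width": finger opening in m.
Only numpy, scipy, OpenCV 4.12 (cv2) and the standard library are available. Lean on these libraries where they do the work, as an engineer would, in place of code of your own. Each camera call takes 0.05 s, during which the arm holds its last target.

## Working session

There is one attempt and no reset: what is moved stays moved. The work goes in short steps, Python scripts to look and compute and a tool call to move; the robot and the scene stay as the last step left them, time stands still between calls to the robot, and variables do not carry over. Pictures are saved under pics/ and viewed, and the job is handed in when it is done.

Besides the shell and the picture viewer there is one more tool, called as a command line: name --argument value ..., lists and objects as JSON in quotes. arm_command: Moves the arm, as the interface text tells. Its arguments: {"type":"object","properties":{"commands":{"type":"array"},"newtons":{"type":"number"}},"required":["commands"]}

```bash
mkdir -p pics; cat > h.py <<'E'
import numpy as np, cv2
from workcell import bot
from scipy.spatial.transform import Rotation as R
def snap(name,tag):
    im,d=bot.read_camera(name); cv2.imwrite(f'pics/{tag}.png',im); np.save(f'pics/{tag}.npy',d); return im,d
def crop(tag,u0,v0,u1,v1,out,s=None):
    im=cv2.imread(f'pics/{tag}.png')[v0:v1,u0:u1]; s=s or min(800/(u1-u0),600/(v1-v0))
    cv2.imwrite(f'pics/{out}.png',cv2.resize(im,None,fx=s,fy=s,interpolation=cv2.INTER_CUBIC))
def ray(name,u,v):
    m=bot.camera_model(name)
    K=np.array([[m['fx'],0,m['cx']],[0,m['fy'],m['cy']],[0,0,1.]])
    p=cv2.undistortPoints(np.array([[[u,v]]],float),K,np.array([m['k1'],0,0,0.])).ravel()
    E=np.array(m['extrinsics']); return E[:3,3],E[:3,:3]@np.array([p[0],-p[1],-1.])
def atz(name,u,v,z):
    o,d=ray(name,u,v); return o+d*(z-o[2])/d[2]
def atd(name,u,v,depth):
    o,d=ray(name,u,v); return o+d*depth
def proj(name,P):
    m=bot.camera_model(name);E=np.array(m['extrinsics'])
    c=E[:3,:3].T@(np.asarray(P)-E[:3,3]); x,y=c[0]/-c[2],-c[1]/-c[2]; f=1+m['k1']*(x*x+y*y)
    return m['fx']*x*f+m['cx'],m['fy']*y*f+m['cy'],-c[2]
def cloud(name,d):
    m=bot.camera_model(name);E=np.array(m['extrinsics'])
    K=np.array([[m['fx'],0,m['cx']],[0,m['fy'],m['cy']],[0,0,1.]])
    h,w=d.shape;uu,vv=np.meshgrid(np.arange(w),np.arange(h))
    p=cv2.undistortPoints(np.stack([uu,vv],-1).reshape(-1,1,2).astype(float),K,np.array([m['k1'],0,0,0.])).reshape(h,w,2)
    c=np.stack([p[...,0]*d,-p[...,1]*d,-d],-1); return c@E[:3,:3].T+E[:3,3]
def tri(a,b):
    (o1,d1),(o2,d2)=a,b; A=np.stack([d1,-d2],1); t=np.linalg.lstsq(A,o2-o1,rcond=None)[0]
    p,q=o1+d1*t[0],o2+d2*t[1]; return (p+q)/2,np.linalg.norm(p-q)
def delta(P,yaw=None,Rt=None):
    s=bot.state(); q=s['orientation']; Rc=R.from_quat([q[1],q[2],q[3],q[0]])
    sh=Rc.inv().apply(np.asarray(P)-s['eef_pos'])
    rv=np.zeros(3)
    if Rt is not None: rv=(Rc.inv()*Rt).as_rotvec()
    return rv.round(4),sh.round(4)
def down(yaw): # tool z down, tool x at angle yaw in world
    x=np.array([np.cos(yaw),np.sin(yaw),0]);z=np.array([0,0,-1.]);return R.from_matrix(np.stack([x,np.cross(z,x),z],1))
def st():
    s=bot.state()
    q=s['orientation'];Rc=R.from_quat([q[1],q[2],q[3],q[0]]).as_matrix()
    print('t',round(s['time_s'],2),'pos',np.round(s['eef_pos'],4),'F',np.round(s['contact_force'],2),'T',np.round(s['wrist_torque'],2),'w',round(s['width'],4));print('x',Rc[:,0].round(3),'z',Rc[:,2].round(3),'q',np.round(s['q'],3))
E
python3 - <<'E'
from h import *
st()
for n in('side','top'):
    snap(n,n+'0'); m=bot.camera_model(n); print(n,{k:np.round(v,3).tolist() for k,v in m.items()})
E
```

```text
t 0.0 pos [ 0.2058 -0.5898  0.2307] F [-0.23 -0.48 -1.09] T [-0.01  0.03 -0.03] w 0.0855
x [ 0.329 -0.944 -0.001] z [-0.     0.001 -1.   ] q [ 1.165  0.522 -0.036  1.6    0.021  1.021 -0.113]
side {'fx': 393.533, 'fy': 393.533, 'cx': 256.615, 'cy': 191.743, 'k1': -0.109, 'extrinsics': [[-0.796, 0.382, -0.469, 0.113], [-0.605, -0.488, 0.629, 0.658], [0.011, 0.784, 0.62, 0.857], [0.0, 0.0, 0.0, 1.0]]}
top {'fx': 352.35, 'fy': 352.35, 'cx': 259.171, 'cy': 193.69, 'k1': -0.014, 'extrinsics': [[0.03, 0.998, -0.063, 0.562], [-0.999, 0.028, -0.035, -0.06], [-0.033, 0.064, 0.997, 1.129], [0.0, 0.0, 0.0, 1.0]]}
```

View pics/side0.png

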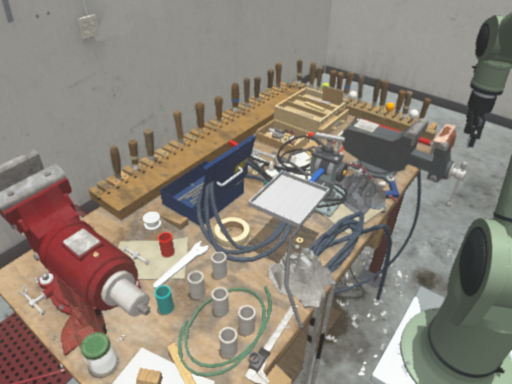

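View pics/top0.png

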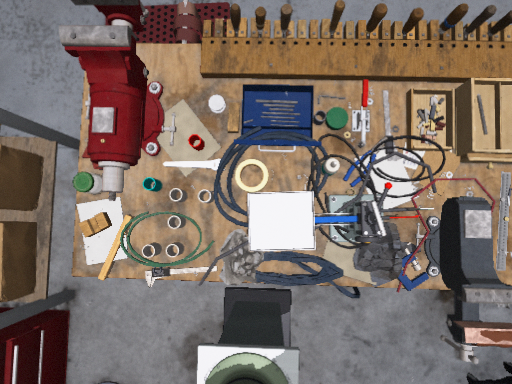

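```bash
python3 - <<'E'
from h import *
crop('top0',300,140,440,260,'c1'); crop('side0',260,80,420,200,'c2'); crop('top0',100,120,260,290,'c3'); crop('side0',130,230,330,370,'c4')
E
```

```text
(no output)
```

View pics/c1.png

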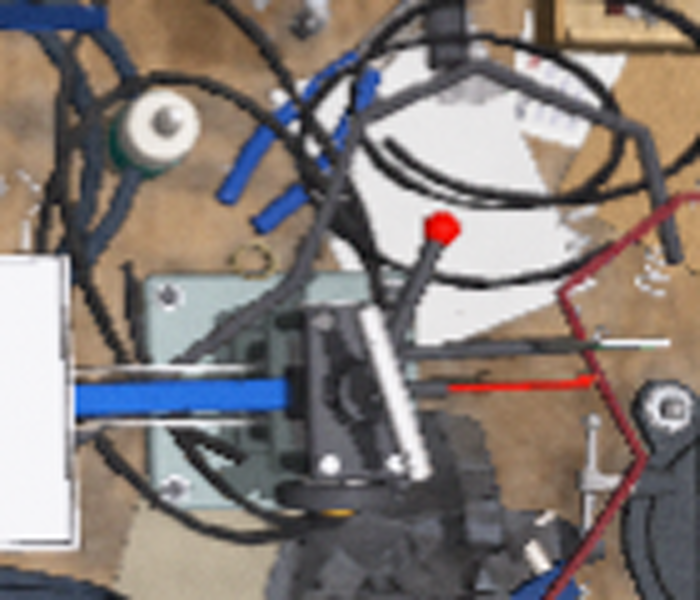

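View pics/c2.png

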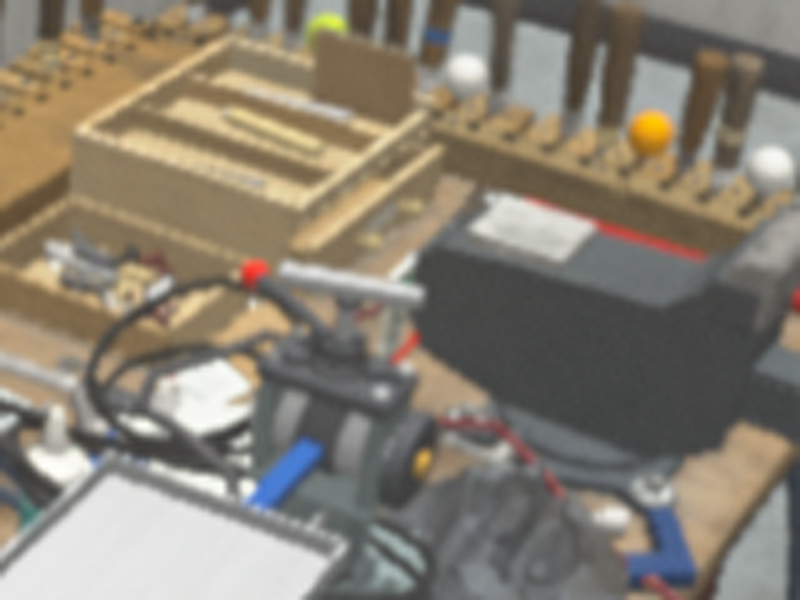

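View pics/c3.png

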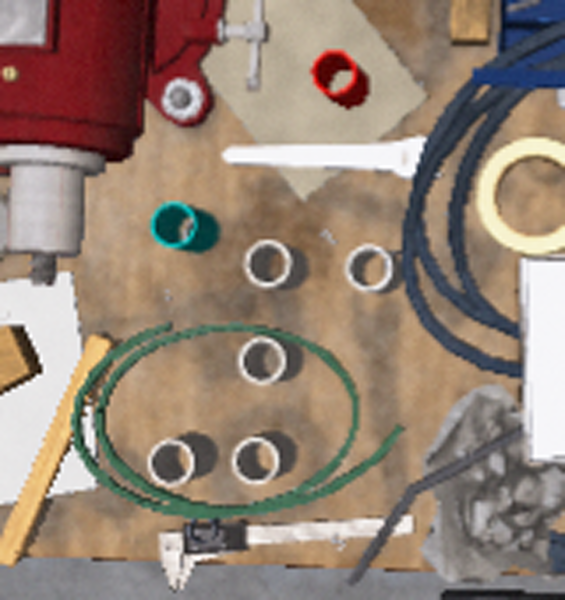

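View pics/c4.png

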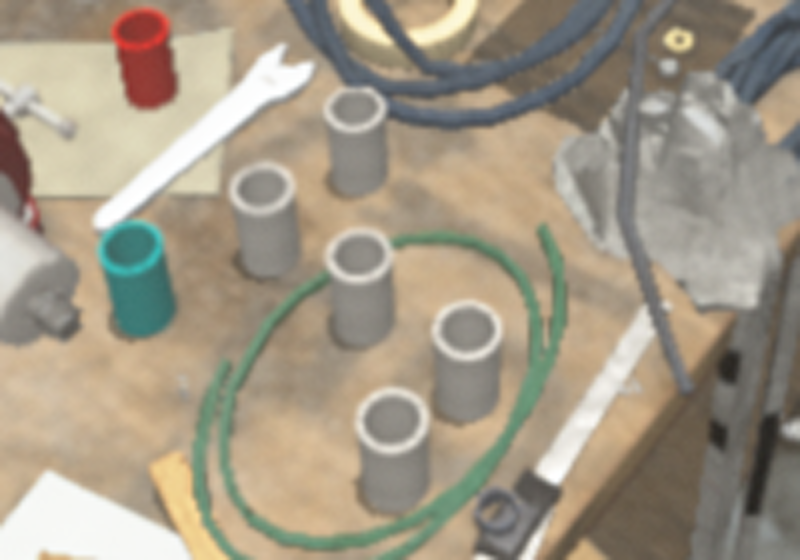

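```bash
python3 - <<'E'
from h import *
def T(n,a,b):
    p,e=tri(ray('top',*a),ray('side',*b)); print(n,p.round(4),'gap',round(e,4))
T('tbarA(far)',(374,202),(316.4,133.6)); T('tbarB(near)',(383.6,235),(344.4,139.4)); T('ball',(388.4,185.8),(311.2,134.6))
for p in [(315,220.2),(357,218.6)]: print('blue@z.13',atz('top',*p,0.137).round(4))
for uv in [(371,204),(378.8,218.5),(383,233)]: print('tbar z.246',atz('top',*uv,0.246).round(4))
print('ball z.2',atz('top',388.4,185.8,.199).round(4))
d=np.load('pics/top0.npy'); C=cloud('top',d)
for n,(u,v) in dict(pan=(281,221),blue=(345,219),blue2=(330,219),tb=(379,219),tb2=(375,208),tb3=(382,230),ball=(388,186),lev=(383,199),cap=(364,210)).items(): print(n,C[v,u].round(4))
ds=np.load('pics/side0.npy'); S=cloud('side',ds)
for n,(u,v) in dict(pan=(285,199),tb=(330,136),cap=(325,154),blue=(317,176)).items(): print('side',n,S[v,u].round(4))
# pan: cloud points at height .14-.2 near
m=(C[...,2]>.145)&(C[...,2]<.19)&(np.arange(512)[None,:]<320)&(np.arange(512)[None,:]>230)&(np.arange(384)[:,None]>180)&(np.arange(384)[:,None]<262)
P=C[m]; print('pan pts',len(P),P.min(0).round(3),P.max(0).round(3),np.median(P,0).round(3))
print(cv2.minAreaRect((P[:,:2]*1000).astype(np.float32)))
# shells rims in top: circles
for uv in [(268,263),(371,268),(264,360),(172,462),(256,460)]:
    s=565/160; u,v=100+uv[0]/s,120+uv[1]/s
    print('shell',(round(u,1),round(v,1)),atz('top',u,v,.068).round(4))
for uv in [(263,185),(357,108),(360,253),(394,418),(467,330)]:
    u,v=130+uv[0]/4,230+uv[1]/4; print('shell side',(u,v),atz('side',u,v,.068).round(4))
E
```

```text
tbarA(far) [ 0.6061 -0.3153  0.2422] gap 0.0032
tbarB(near) [ 0.5232 -0.3414  0.24  ] gap 0.0003
ball [ 0.651  -0.3651  0.1998] gap 0.0016
blue@z.13 [ 0.5542 -0.1835  0.137 ]
blue@z.13 [ 0.5621 -0.3     0.137 ]
tbar z.246 [ 0.5993 -0.3077  0.246 ]
tbar z.246 [ 0.5639 -0.3273  0.246 ]
tbar z.246 [ 0.5285 -0.3379  0.246 ]
ball z.2 [ 0.6504 -0.3658  0.199 ]
pan [ 0.5494 -0.0881  0.157 ]
blue [ 0.56   -0.2663  0.1394]
blue2 [ 0.5588 -0.2254  0.1356]
tb [ 0.5627 -0.327   0.2485]
tb2 [ 0.5896 -0.3175  0.2466]
tb3 [ 0.5358 -0.335   0.2471]
ball [ 0.6492 -0.3625  0.2058]
lev [ 0.6148 -0.349   0.2083]
cap [ 0.5856 -0.3077  0.1809]
side pan [ 0.5601 -0.0766  0.1553]
side tb [ 0.5639 -0.3224  0.2457]
side cap [ 0.5673 -0.3114  0.1839]
side blue [ 0.5538 -0.247   0.1407]
pan pts 3913 [ 0.466 -0.181  0.15 ] [0.633 0.004 0.176] [ 0.55  -0.089  0.157]
((550.7896118164062, -88.12162780761719), (160.2989501953125, 179.96031188964844), 3.3382961750030518)
shell (175.9, 194.5) [0.619  0.2307 0.068 ]
shell (205.1, 195.9) [0.6172 0.1412 0.068 ]
shell (174.8, 221.9) [0.5355 0.2305 0.068 ]
shell (148.7, 250.8) [0.446  0.3061 0.068 ]
shell (172.5, 250.3) [0.4502 0.2336 0.068 ]
shell side (195.75, 276.25) [0.621  0.2305 0.068 ]
shell side (219.25, 257.0) [0.6174 0.1438 0.068 ]
shell side (220.0, 293.25) [0.5372 0.2324 0.068 ]
shell side (228.5, 334.5) [0.4471 0.3068 0.068 ]
shell side (246.75, 312.5) [0.451  0.2359 0.068 ]
```

arm_command --commands '[[[0, 0, 0, 0, 0, -0.06, 0.04], [0, 0, 0, 0, 0, -0.12, 0.04], [0, 0, 0, 0, 0, -0.16, 0.04], [0, 0, 0, 0, 0, -0.16, 0.04]]]'

```text
time_s: 0.6
eef_pos: [0.2061, -0.5907, 0.3936]
orientation: [0.001, 0.815, -0.579, 0.001]
contact_force: [-0.7, 0.1, -0.7]
width: 0.0398
```

```bash
python3 - <<'E'
from h import *
st(); print(delta([.559,-.223,.39],Rt=down(.058)))
E
```

```text
t 0.6 pos [ 0.2061 -0.5907  0.3936] F [-0.7   0.07 -0.69] T [ 0.01 -0.02 -0.01] w 0.0398
x [ 0.329 -0.944  0.003] z [ 0.001 -0.003 -1.   ] q [ 1.157  0.407 -0.026  1.367  0.01   1.364 -0.103]
(array([ 0.002 , -0.0031, -1.2931]), array([-0.231 , -0.4543,  0.0029]))
```

arm_command --commands '[[[0, 0, -0.18, -0.033, -0.065, 0, 0.04], [0, 0, -0.36, -0.066, -0.13, 0, 0.04], [0, 0, -0.54, -0.1, -0.195, 0, 0.04], [0, 0, -0.72, -0.132, -0.26, 0, 0.04], [0, 0, -0.9, -0.165, -0.325, 0, 0.04], [0, 0, -1.08, -0.198, -0.39, 0, 0.04], [0.002, -0.003, -1.26, -0.231, -0.454, 0.003, 0.04], [0.002, -0.003, -1.293, -0.231, -0.454, 0.003, 0.04], [0.002, -0.003, -1.293, -0.231, -0.454, 0.003, 0.04], [0.002, -0.003, -1.293, -0.231, -0.454, 0.003, 0.04]]]'

```text
time_s: 1.85
eef_pos: [0.5586, -0.2228, 0.3888]
orientation: [-0.0, 1.0, 0.029, -0.001]
contact_force: [0.4, -1.5, 0.5]
width: 0.0401
```

```bash
python3 - <<'E'
from h import *
st(); print(delta([.559,-.223,.115],Rt=down(.058)))
E
```

```text
t 1.85 pos [ 0.5586 -0.2228  0.3888] F [ 0.42 -1.45  0.46] T [-0.06  0.06  0.01] w 0.0401
x [ 0.998  0.059 -0.001] z [-0.002  0.    -1.   ] q [ 0.593  0.395 -0.455  1.422  0.173  1.366  0.192]
(array([-0.0006,  0.0015,  0.0006]), array([0.0008, 0.0004, 0.2738]))
```

arm_command --commands '[[[0, 0, 0, 0, 0, 0.06, 0.04], [0, 0, 0, 0, 0, 0.12, 0.04], [0, 0, 0, 0, 0, 0.18, 0.04], [0, 0, 0, 0.0005, 0, 0.22, 0.04], [0, 0, 0, 0.0005, 0, 0.25, 0.04], [0, 0, 0, 0.0005, 0, 0.274, 0.04], [0, 0, 0, 0.0005, 0, 0.274, 0.04]]]'

```text
time_s: 2.72
eef_pos: [0.5568, -0.2239, 0.1134]
orientation: [-0.001, 1.0, 0.028, -0.002]
contact_force: [0.4, -0.4, 0.5]
width: 0.0404
```

```bash
python3 - <<'E'
from h import *
st(); snap('top','t1');snap('side','s1');crop('top' and 't1',260,140,420,260,'t1c')
E
```

```text
t 2.73 pos [ 0.5568 -0.2239  0.1134] F [ 0.38 -0.41  0.55] T [0.01 0.05 0.03] w 0.0404
x [ 0.998  0.057 -0.005] z [-0.005  0.001 -1.   ] q [ 0.551  0.653 -0.39   1.746  0.324  0.811  0.063]
```

View pics/s1.png

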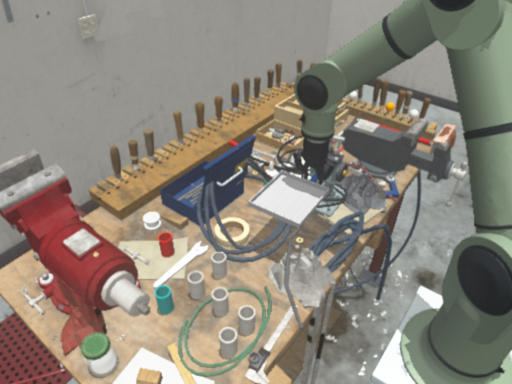

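View pics/t1c.png

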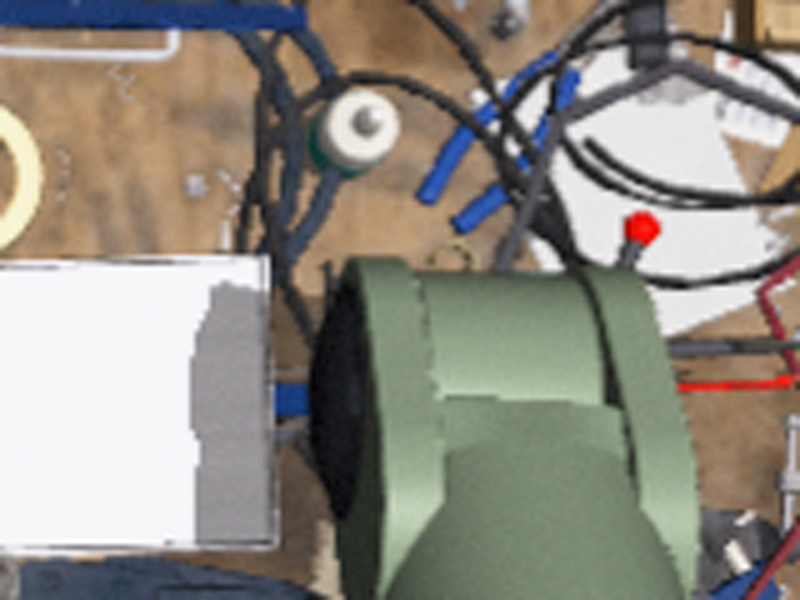

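arm_command --commands '[[[0, 0, 0, 0.006, 0, 0, 0.04], [0, 0, 0, 0.012, 0, 0, 0.04], [0, 0, 0, 0.015, 0, 0, 0.04], [0, 0, 0, 0.015, 0, 0, 0.04]]]'

```text
time_s: 3.32
eef_pos: [0.5737, -0.2227, 0.1156]
orientation: [-0.0, 1.0, 0.029, -0.0]
contact_force: [-0.4, 0.2, -0.5]
width: 0.0401
```

arm_command --commands '[[[0, 0, 0, 0.002, 0, 0, 0.04], [0, 0, 0, 0.003, 0, 0, 0.04], [0, 0, 0, 0.003, 0, 0, 0.04]]]'

```text
time_s: 3.7
eef_pos: [0.5768, -0.2225, 0.1156]
orientation: [-0.0, 1.0, 0.029, -0.0]
contact_force: [0.6, -0.3, 0.2]
width: 0.0399
```

arm_command --commands '[[[0, 0, 0, 0.002, 0, 0, 0.04], [0, 0, 0, 0.004, 0, 0, 0.04], [0, 0, 0, 0.004, 0, 0, 0.04]]]'

```text
time_s: 4.08
eef_pos: [0.5809, -0.2223, 0.1156]
orientation: [-0.0, 1.0, 0.029, -0.0]
contact_force: [-1.1, -0.3, 0.3]
width: 0.0401
```

arm_command --commands '[[[0, 0, 0, 0.002, 0, 0, 0.04], [0, 0, 0, 0.002, 0, 0, 0.04]]]'

```text
time_s: 4.32
eef_pos: [0.5826, -0.2222, 0.1154]
orientation: [-0.0, 1.0, 0.029, -0.001]
contact_force: [-3.8, -0.0, -0.1]
width: 0.0397
```

arm_command --commands '[[[0, 0, 0, 0.0012, 0, 0, 0.04], [0, 0, 0, 0.0012, 0, 0, 0.04], [0, 0, 0, 0.0012, 0, 0, 0.04]]]'

```text
time_s: 4.7
eef_pos: [0.5834, -0.2222, 0.1152]
orientation: [-0.0, 1.0, 0.029, -0.001]
contact_force: [-5.4, -0.4, -0.3]
width: 0.0396
```

arm_command --commands '[[[0, 0, 0, -0.006, 0, 0, 0.04], [0, 0, 0, -0.012, 0, 0, 0.04], [0, 0, 0, -0.018, 0, 0, 0.04], [0, 0, 0, -0.024, 0, 0, 0.04], [0, 0, 0, -0.03, 0, 0, 0.04], [0, 0, 0, -0.034, 0, 0, 0.04], [0, 0, 0, -0.034, 0, 0, 0.04]]]'

```text
time_s: 5.58
eef_pos: [0.5491, -0.2243, 0.1153]
orientation: [-0.0, 1.0, 0.029, -0.001]
contact_force: [1.5, 0.2, 0.2]
width: 0.0399
```

arm_command --commands '[[[0, 0, 0, -0.002, 0, 0, 0.04], [0, 0, 0, -0.003, 0, 0, 0.04], [0, 0, 0, -0.003, 0, 0, 0.04]]]'

```text
time_s: 5.95
eef_pos: [0.546, -0.2245, 0.1153]
orientation: [-0.0, 1.0, 0.029, -0.001]
contact_force: [0.5, 1.3, -0.2]
width: 0.0399
```

arm_command --commands '[[[0, 0, 0, -0.001, 0, 0, 0.04], [0, 0, 0, -0.002, 0, 0, 0.04], [0, 0, 0, -0.002, 0, 0, 0.04]]]'

```text
time_s: 6.32
eef_pos: [0.5439, -0.2246, 0.1153]
orientation: [-0.0, 1.0, 0.029, -0.002]
contact_force: [0.0, -0.3, -0.4]
width: 0.0401
```

arm_command --commands '[[[0, 0, 0, -0.002, 0, 0, 0.04], [0, 0, 0, -0.003, 0, 0, 0.04], [0, 0, 0, -0.003, 0, 0, 0.04]]]'

```text
time_s: 6.7
eef_pos: [0.5407, -0.2249, 0.1153]
orientation: [0.0, 1.0, 0.028, -0.002]
contact_force: [0.1, 0.2, 0.0]
width: 0.0399
```

arm_command --commands '[[[0, 0, 0, -0.001, 0, 0, 0.04], [0, 0, 0, -0.002, 0, 0, 0.04], [0, 0, 0, -0.002, 0, 0, 0.04]]]'

```text
time_s: 7.08
eef_pos: [0.5389, -0.225, 0.1154]
orientation: [0.0, 1.0, 0.029, -0.001]
contact_force: [2.0, -0.6, -0.7]
width: 0.0397
```

arm_command --commands '[[[0, 0, 0, -0.001, 0, 0, 0.04], [0, 0, 0, -0.0022, 0, 0, 0.04], [0, 0, 0, -0.0022, 0, 0, 0.04], [0, 0, 0, -0.0022, 0, 0, 0.04]]]'

```text
time_s: 7.58
eef_pos: [0.537, -0.2251, 0.1156]
orientation: [0.0, 1.0, 0.029, -0.001]
contact_force: [4.5, 1.0, -1.1]
width: 0.04
```

arm_command --commands '[[[0, 0, 0, 0.006, 0, 0, 0.04], [0, 0, 0, 0.012, 0, 0, 0.04], [0, 0, 0, 0.012, 0, -0.05, 0.04], [0, 0, 0, 0.012, 0, -0.11, 0.04], [0, 0, 0, 0.012, 0, -0.17, 0.04], [0, 0, 0, 0.012, 0, -0.2, 0.04], [0, 0, 0, 0.012, 0, -0.2, 0.04]]]'

```text
time_s: 8.45
eef_pos: [0.5503, -0.2245, 0.3177]
orientation: [0.001, 1.0, 0.028, 0.0]
contact_force: [-0.7, -0.5, 0.2]
width: 0.0398
```

```bash
python3 - <<'E'
from h import *
st()
# tbar angle by fit on depth cloud (start images)
for n in('top','side'):
    C=cloud(n,np.load(f'pics/{n}0.npy'))
    m=(C[...,2]>.236)&(C[...,2]<.26)&(abs(C[...,0]-.565)<.06)&(abs(C[...,1]+.328)<.06)
    P=C[m]; r=cv2.minAreaRect((P[:,:2]*1000).astype(np.float32)); print(n,len(P),r,np.median(P[:,2]))
a=np.arctan2(-.3153+.3414,.6061-.5232); print(np.degrees(a))
for y in (a+np.pi/2,a-np.pi/2): print(delta([.565,-.328,.32],Rt=down(y)))
E
```

```text
t 8.45 pos [ 0.5503 -0.2245  0.3177] F [-0.7  -0.47  0.17] T [-0.03 -0.04  0.  ] w 0.0398
x [0.998 0.057 0.001] z [ 0.001 -0.001 -1.   ] q [ 0.608  0.424 -0.457  1.559  0.197  1.203  0.172]
top 187 ((564.945068359375, -325.55950927734375), (88.79751586914062, 12.543055534362793), 17.006759643554688) 0.24621084732855225
side 117 ((565.2410278320312, -322.6532287597656), (84.6061782836914, 17.820720672607422), 21.467140197753906) 0.24321821289701662
17.475938733614854
(array([ 1.8000e-03,  9.0000e-04, -1.8188e+00]), array([ 0.0088,  0.1042, -0.0021]))
(array([ 8.0000e-04, -1.7000e-03,  1.3228e+00]), array([ 0.0088,  0.1042, -0.0021]))
```

arm_command --commands '[[[0, 0, -0.18, 0.002, 0.02, 0, 0.04], [0, 0, -0.36, 0.004, 0.04, 0, 0.04], [0, 0, -0.54, 0.006, 0.06, 0, 0.04], [0, 0, -0.72, 0.008, 0.08, 0, 0.04], [0, 0, -0.9, 0.0088, 0.1, 0, 0.04], [0, 0, -1.08, 0.0088, 0.102, 0, 0.04], [0, 0, -1.26, 0.0088, 0.102, 0, 0.04], [0, 0, -1.44, 0.0088, 0.102, 0, 0.04], [0, 0, -1.62, 0.0088, 0.102, 0, 0.04], [0, 0, -1.8, 0.0088, 0.102, 0, 0.04], [0.002, 0.001, -1.815, 0.0088, 0.102, 0, 0.04], [0.002, 0.001, -1.815, 0.0088, 0.102, 0, 0.04]]]'

```text
time_s: 9.95
eef_pos: [0.5647, -0.3258, 0.3172]
orientation: [-0.001, 0.595, 0.804, 0.0]
contact_force: [-1.1, 0.0, -0.2]
width: 0.04
```

```bash
python3 - <<'E'
from h import *
st(); print(delta([.565,-.327,.223],Rt=down(np.radians(107.2))))
E
```

```text
t 9.95 pos [ 0.5647 -0.3258  0.3172] F [-1.1   0.03 -0.15] T [0.02 0.03 0.01] w 0.04
x [-0.293  0.956  0.001] z [-0.001  0.001 -1.   ] q [ 0.922  0.603 -0.814  1.383  0.436  1.341  1.967]
(array([-0.0006, -0.0012, -0.0028]), array([-0.0013, -0.0001,  0.0942]))
```

Over the bar at the right yaw; descend and grip.

arm_command --commands '[[[0, 0, 0, -0.001, 0, 0.04, 0.04], [0, 0, 0, -0.001, 0, 0.07, 0.04], [0, 0, 0, -0.001, 0, 0.094, 0.04], [0, 0, 0, -0.001, 0, 0.094, 0.04], [0, 0, 0, -0.001, 0, 0.094, 0.02], [0, 0, 0, -0.001, 0, 0.094, 0.012], [0, 0, 0, -0.001, 0, 0.094, 0.006], [0, 0, 0, -0.001, 0, 0.094, 0.0]]]' --newtons 100

```text
time_s: 10.95
eef_pos: [0.5656, -0.327, 0.2246]
orientation: [0.001, 0.595, 0.804, 0.0]
contact_force: [0.2, -1.5, 6.9]
width: 0.0103
```

```bash
python3 - <<'E'
from h import *
st()
E
```

```text
t 10.95 pos [ 0.5656 -0.327   0.2246] F [ 0.16 -1.53  6.87] T [-0.24  0.01  0.29] w 0.0103
x [-0.293  0.956 -0.001] z [ 0.001 -0.    -1.   ] q [ 0.913  0.679 -0.782  1.499  0.501  1.171  1.913]
```

arm_command --commands '[[[0, 0, 0, 0, 0, 0, 0], [0, 0, 0, 0, 0, 0, 0]]]'

```text
time_s: 11.2
eef_pos: [0.5656, -0.3271, 0.2248]
orientation: [0.001, 0.595, 0.804, 0.0]
contact_force: [0.5, -0.6, -2.5]
width: 0.01
```

```bash
python3 - <<'E'
from h import *
st(); snap('side','s2'); crop('s2',280,90,400,180,'s2c')
E
```

```text
t 11.2 pos [ 0.5656 -0.3271  0.2248] F [ 0.49 -0.58 -2.46] T [-0.09 -0.07  0.3 ] w 0.01
x [-0.292  0.956 -0.001] z [ 0.001 -0.001 -1.   ] q [ 0.913  0.679 -0.782  1.499  0.501  1.171  1.913]
```

View pics/s2c.png

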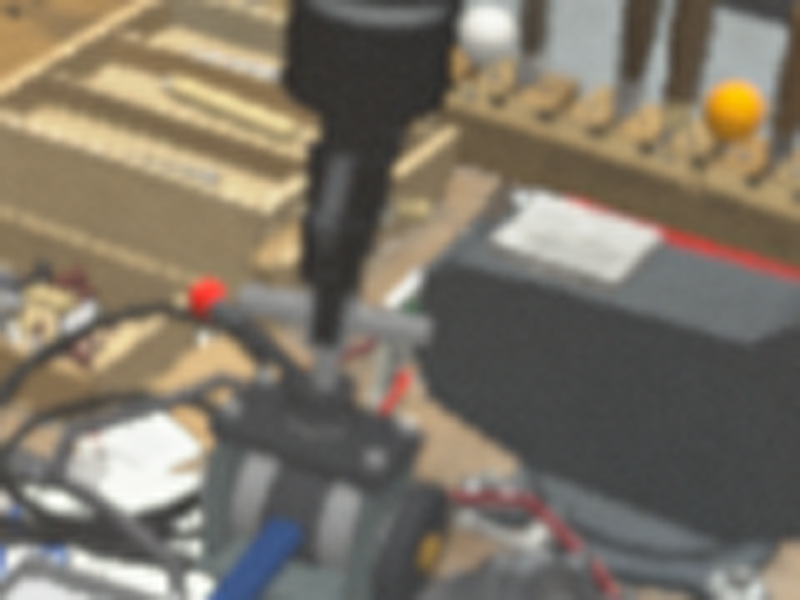

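arm_command --commands '[[[0, 0, 0.06, 0, 0, 0, 0], [0, 0, 0.12, 0, 0, 0, 0], [0, 0, 0.18, 0, 0, 0, 0], [0, 0, 0.24, 0, 0, 0, 0], [0, 0, 0.3, 0, 0, 0, 0], [0, 0, 0.3, 0, 0, 0, 0]]]' --newtons 120

```text
time_s: 12.0
eef_pos: [0.5656, -0.3272, 0.2248]
orientation: [0.001, 0.708, 0.706, 0.0]
contact_force: [1.5, -1.4, -3.3]
width: 0.0092
```

```bash
python3 - <<'E'
from h import *
st()
E
```

```text
t 12.0 pos [ 0.5656 -0.3272  0.2248] F [ 1.5  -1.44 -3.31] T [-0.42 -0.29  0.05] w 0.0092
x [ 0.003  1.    -0.001] z [ 0.001 -0.001 -1.   ] q [ 0.876  0.659 -0.713  1.501  0.455  1.151  1.647]
```

arm_command --commands '[[[0, 0, 0.06, 0, 0, 0, 0], [0, 0, 0.12, 0, 0, 0, 0], [0, 0, 0.18, 0, 0, 0, 0], [0, 0, 0.24, 0, 0, 0, 0], [0, 0, 0.3, 0, 0, 0, 0]]]'

```text
time_s: 12.62
eef_pos: [0.5656, -0.3274, 0.2249]
orientation: [0.001, 0.806, 0.592, 0.0]
contact_force: [1.9, -1.8, -4.0]
width: 0.0092
```

```bash
python3 - <<'E'
from h import *
st(); snap('side','s3'); crop('s3',280,90,400,180,'s3c'); st()
E
```

```text
t 12.62 pos [ 0.5656 -0.3274  0.2249] F [ 1.89 -1.77 -4.02] T [-0.44 -0.28  0.47] w 0.0092
x [ 0.299  0.954 -0.001] z [ 0.001 -0.001 -1.   ] q [ 0.837  0.642 -0.644  1.503  0.41   1.132  1.381]
t 12.68 pos [ 0.5656 -0.3273  0.2248] F [ 1.37 -2.27 -3.19] T [-0.55 -0.22  0.26] w 0.0091
x [ 0.302  0.953 -0.001] z [ 0.001 -0.001 -1.   ] q [ 0.836  0.642 -0.644  1.503  0.409  1.132  1.378]
```

View pics/s3c.png

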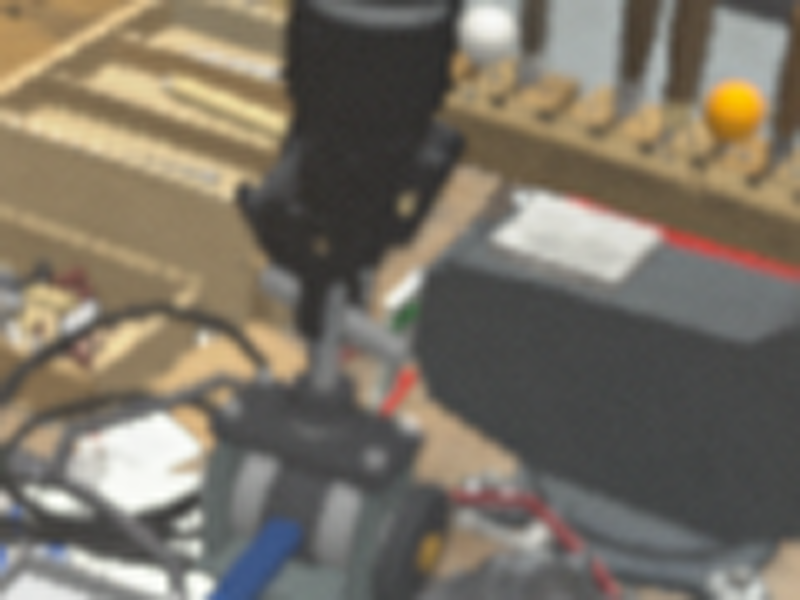

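arm_command --commands '[[[0, 0, 0.06, 0, 0, 0, 0], [0, 0, 0.12, 0, 0, 0, 0], [0, 0, 0.18, 0, 0, 0, 0], [0, 0, 0.24, 0, 0, 0, 0], [0, 0, 0.3, 0, 0, 0, 0], [0, 0, 0.36, 0, 0, 0, 0], [0, 0, 0.42, 0, 0, 0, 0], [0, 0, 0.48, 0, 0, 0, 0], [0, 0, 0.54, 0, 0, 0, 0], [0, 0, 0.6, 0, 0, 0, 0]]]'

```text
time_s: 13.92
eef_pos: [0.5654, -0.3276, 0.2248]
orientation: [0.001, 0.945, 0.326, 0.0]
contact_force: [-0.8, -3.1, -2.6]
width: 0.0095
```

```bash
python3 - <<'E'
from h import *
st()
E
```

```text
t 13.93 pos [ 0.5654 -0.3276  0.2248] F [-0.84 -3.1  -2.62] T [-0.59  0.04  0.44] w 0.0095
x [ 0.787  0.617 -0.   ] z [ 0.001 -0.001 -1.   ] q [ 0.754  0.614 -0.504  1.508  0.318  1.101  0.847]
```

arm_command --commands '[[[0, 0, 0.06, 0, 0, 0, 0], [0, 0, 0.12, 0, 0, 0, 0], [0, 0, 0.18, 0, 0, 0, 0]]]'

```text
time_s: 14.3
eef_pos: [0.5653, -0.3277, 0.2248]
orientation: [0.001, 0.971, 0.24, 0.0]
contact_force: [0.7, -2.6, -1.7]
width: 0.0092
```

```bash
python3 - <<'E'
from h import *
st()
E
```

```text
t 14.3 pos [ 0.5653 -0.3277  0.2248] F [ 0.69 -2.62 -1.73] T [-0.4  0.   0.4] w 0.0092
x [ 0.885  0.466 -0.   ] z [ 0.001 -0.001 -1.   ] q [ 0.728  0.607 -0.461  1.509  0.291  1.093  0.689]
```

Yaw 107° → 27.8° (1.38 rad) so far; torque still 0.4. Smaller steps now.

arm_command --commands '[[[0, 0, 0.05, 0, 0, 0, 0], [0, 0, 0.1, 0, 0, 0, 0]]]'

```text
time_s: 14.55
eef_pos: [0.5653, -0.3277, 0.2248]
orientation: [0.001, 0.981, 0.192, 0.0]
contact_force: [0.9, -2.1, -2.0]
width: 0.0095
```

```bash
python3 - <<'E'
from h import *
st()
E
```

```text
t 14.55 pos [ 0.5653 -0.3277  0.2248] F [ 0.89 -2.14 -2.04] T [-0.34 -0.12  0.45] w 0.0095
x [ 0.926  0.377 -0.   ] z [ 0.    -0.001 -1.   ] q [ 0.714  0.603 -0.438  1.51   0.276  1.089  0.601]
```

arm_command --commands '[[[0, 0, 0.05, 0, 0, 0, 0], [0, 0, 0.08, 0, 0, 0, 0]]]'

```text
time_s: 14.8
eef_pos: [0.5652, -0.3277, 0.2248]
orientation: [0.001, 0.988, 0.153, 0.0]
contact_force: [0.7, -2.7, -2.2]
width: 0.0095
```

```bash
python3 - <<'E'
from h import *
st()
E
```

```text
t 14.8 pos [ 0.5652 -0.3277  0.2248] F [ 0.74 -2.71 -2.24] T [-0.37 -0.05  0.46] w 0.0095
x [ 0.953  0.302 -0.   ] z [ 0.    -0.002 -1.   ] q [ 0.702  0.601 -0.419  1.511  0.265  1.085  0.531]
```

arm_command --commands '[[[0, 0, 0.05, 0, 0, 0, 0], [0, 0, 0.08, 0, 0, 0, 0]]]'

```text
time_s: 15.05
eef_pos: [0.5652, -0.3278, 0.2249]
orientation: [0.001, 0.994, 0.113, 0.0]
contact_force: [0.3, -1.0, -1.8]
width: 0.0095
```

```bash
python3 - <<'E'
from h import *
st()
E
```

```text
t 15.05 pos [ 0.5652 -0.3278  0.2249] F [ 0.31 -0.98 -1.85] T [-0.37 -0.    0.57] w 0.0095
x [ 0.974  0.225 -0.   ] z [ 0.    -0.002 -1.   ] q [ 0.69   0.598 -0.4    1.512  0.253  1.082  0.46 ]
```

arm_command --commands '[[[0, 0, 0.03, 0, 0, 0, 0], [0, 0, 0.06, 0, 0, 0, 0]]]'

```text
time_s: 15.3
eef_pos: [0.5651, -0.3278, 0.2248]
orientation: [0.001, 0.997, 0.083, -0.0]
contact_force: [0.4, -1.7, -2.9]
width: 0.0093
```

```bash
python3 - <<'E'
from h import *
st()
E
```

```text
t 15.3 pos [ 0.5651 -0.3278  0.2248] F [ 0.41 -1.65 -2.9 ] T [-0.43  0.02  0.7 ] w 0.0093
x [ 0.986  0.165 -0.   ] z [ 0.    -0.002 -1.   ] q [ 0.681  0.596 -0.386  1.512  0.243  1.08   0.406]
```

arm_command --commands '[[[0, 0, 0.03, 0, 0, 0, 0], [0, 0, 0.06, 0, 0, 0, 0]]]'

```text
time_s: 15.55
eef_pos: [0.5651, -0.3278, 0.2248]
orientation: [0.001, 0.999, 0.052, -0.0]
contact_force: [-0.4, -2.3, -1.5]
width: 0.0097
```

```bash
python3 - <<'E'
from h import *
st(); snap('side','s4'); crop('s4',280,90,400,180,'s4c')
E
```

```text
t 15.55 pos [ 0.5651 -0.3278  0.2248] F [-0.38 -2.26 -1.49] T [-0.44  0.07  0.92] w 0.0097
x [ 0.995  0.104 -0.   ] z [ 0.    -0.002 -1.   ] q [ 0.672  0.594 -0.371  1.513  0.234  1.078  0.352]
```

View pics/s4c.png

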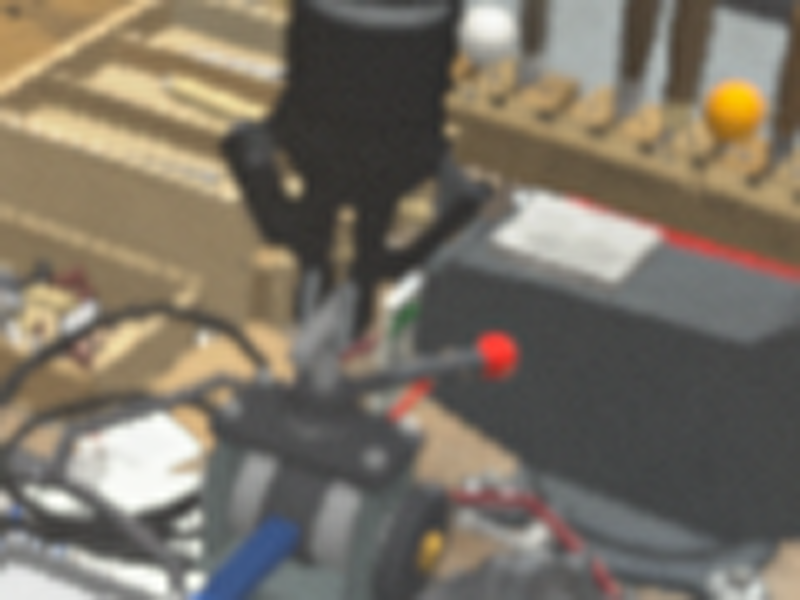

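arm_command --commands '[[[0, 0, 0, 0, 0, 0, 0.03], [0, 0, 0, 0, 0, 0, 0.04], [0, 0, 0, 0, 0, -0.04, 0.04], [0, 0, 0, 0, 0, -0.09, 0.04], [0, 0, 0, -0.05, 0.0, -0.11, 0.04], [0, 0, 0, -0.1, 0.0, -0.11, 0.02], [0, 0, 0, -0.15, 0, -0.11, 0], [0, 0, 0, -0.15, 0, -0.11, 0]]]'

```text
time_s: 16.6
eef_pos: [0.413, -0.3441, 0.3358]
orientation: [0.002, 0.999, 0.049, -0.0]
contact_force: [1.7, -0.1, 0.9]
width: 0.0002
```

```bash
python3 - <<'E'
from h import *
st(); snap('side','s5'); snap('top','t5'); crop('s5',260,80,420,200,'s5c'); crop('t5',300,140,440,260,'t5c')
E
```

```text
t 16.6 pos [ 0.413  -0.3441  0.3358] F [ 1.72 -0.11  0.92] T [ 0.02 -0.01  0.  ] w 0.0002
x [ 0.995  0.099 -0.001] z [-0.    -0.003 -1.   ] q [ 0.884  0.301 -0.388  1.679  0.125  1.184  0.563]
```

View pics/s5c.png

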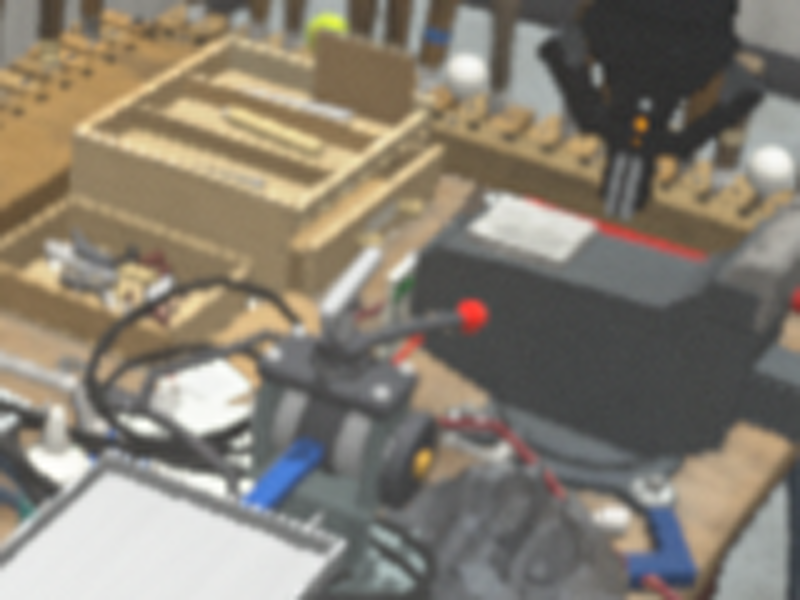

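View pics/t5c.png

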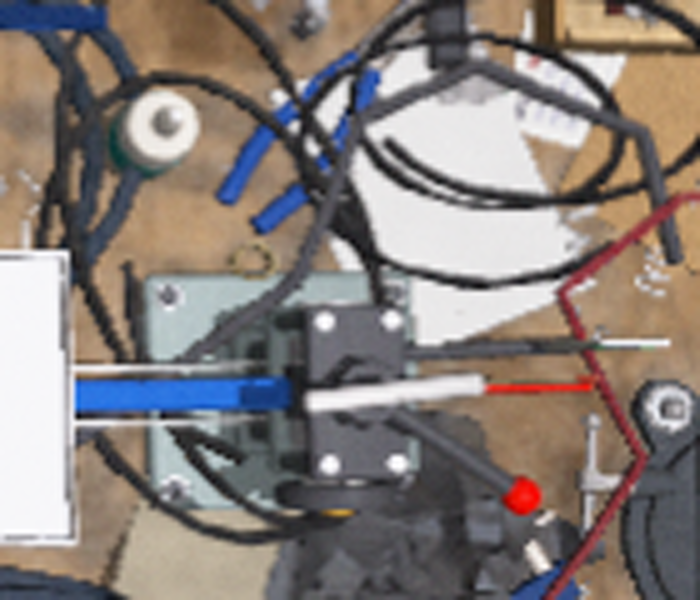

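```bash
python3 - <<'E'
from h import *
p,e=tri(ray('top',404.4,239.2),ray('side',354.4,143.2)); print(p.round(4),e)
c=np.array([.565,-.3265]); v=p[:2]-c; th=np.arctan2(v[1],v[0]); print(np.degrees(th),np.linalg.norm(v))
# peg contact: r=.075, finger peg center offset 'g' ccw of lever
t=np.array([-np.sin(th),np.cos(th)]); u=v/np.linalg.norm(v)
for off in(.045,.03,.02,.0): print(off,(c+u*.072+t*off).round(4))
C=cloud('top',np.load('pics/t5.npy'))
m=(C[...,2]>.15)&(abs(C[...,0]-.55)<.15)&(C[...,1]<-.36)&(C[...,1]>-.62)
P=C[m]
for y in np.arange(-.62,-.36,.03):
    q=P[(P[:,1]>=y)&(P[:,1]<y+.03)]
    if len(q): print(round(y,2),len(q),q.min(0).round(3),q.max(0).round(3))
E
```

```text
[ 0.513  -0.4076  0.1991] 0.0014858350758644326
-122.6677203572401 0.09631838664995733
0.045 [ 0.564  -0.4114]
0.03 [ 0.5514 -0.4033]
0.02 [ 0.543  -0.3979]
0.0 [ 0.5261 -0.3871]
-0.62 800 [ 0.4  -0.62  0.15] [ 0.595 -0.59   0.206]
-0.59 400 [ 0.405 -0.59   0.15 ] [ 0.594 -0.575  0.188]
-0.5 16 [ 0.593 -0.492  0.164] [ 0.596 -0.47   0.177]
-0.47 15 [ 0.593 -0.469  0.152] [ 0.596 -0.456  0.177]
-0.44 4 [ 0.511 -0.413  0.203] [ 0.518 -0.411  0.209]
-0.41 80 [ 0.505 -0.41   0.198] [ 0.533 -0.381  0.212]
-0.38 63 [ 0.46  -0.379  0.199] [ 0.576 -0.361  0.673]
```

```bash
cat >> h.py <<'E'
c0=np.array([.565,-.3265])
def arcpose(thd,r=.07,z=.184):
    th=np.radians(thd); return [c0[0]+r*np.cos(th),c0[1]+r*np.sin(th),z],down(th+np.pi/2)
def rows(poses):
    s=bot.state(); q=s['orientation']; Rc=R.from_quat([q[1],q[2],q[3],q[0]])
    for P,Rt in poses:
        print((Rc.inv()*Rt).as_rotvec().round(3),Rc.inv().apply(np.asarray(P)-s['eef_pos']).round(4))
E
python3 - <<'E'
from h import *
rows([arcpose(-122.7,z=.30),arcpose(-122.7)])
E
```

```text
[ 0.002 -0.002  0.673] [0.1061 0.0534 0.0357]
[ 0.002 -0.002  0.673] [0.106  0.0532 0.1517]
```

arm_command --commands '[[[0, 0, 0.17, 0.03, 0.015, 0, 0.03], [0, 0, 0.34, 0.06, 0.03, 0, 0.03], [0, 0, 0.51, 0.09, 0.045, 0.01, 0.03], [0.002, -0.002, 0.673, 0.106, 0.053, 0.036, 0.03], [0.002, -0.002, 0.673, 0.106, 0.053, 0.036, 0.03], [0.002, -0.002, 0.673, 0.106, 0.053, 0.036, 0.03]]]'

```text
time_s: 17.45
eef_pos: [0.5275, -0.3845, 0.3001]
orientation: [-0.0, 0.96, -0.28, -0.0]
contact_force: [0.4, 0.5, 0.9]
width: 0.0301
```

```bash
python3 - <<'E'
from h import *
st(); rows([arcpose(-122.7)])
E
```

```text
t 17.45 pos [ 0.5275 -0.3845  0.3001] F [0.38 0.5  0.93] T [-0.01  0.01 -0.02] w 0.0301
x [ 0.843 -0.537 -0.   ] z [-0.  0. -1.] q [ 0.696  0.519 -0.245  1.427  0.129  1.212 -0.131]
[-0.     0.     0.003] [0.0003 0.0009 0.1161]
```

arm_command --commands '[[[0, 0, 0.003, 0, 0.001, 0.04, 0.03], [0, 0, 0.003, 0, 0.001, 0.07, 0.03], [0, 0, 0.003, 0, 0.001, 0.1, 0.03], [0, 0, 0.003, 0, 0.001, 0.116, 0.03], [0, 0, 0.003, 0, 0.001, 0.116, 0.03]]]'

```text
time_s: 18.08
eef_pos: [0.5267, -0.3853, 0.1842]
orientation: [-0.0, 0.96, -0.281, -0.0]
contact_force: [0.2, 0.3, 1.2]
width: 0.0301
```

```bash
python3 - <<'E'
from h import *
st(); snap('side','s6'); crop('s6',280,90,400,180,'s6c')
rows([arcpose(-122.7-k*5) for k in range(1,8)])
E
```

```text
t 18.07 pos [ 0.5267 -0.3853  0.1842] F [0.19 0.32 1.18] T [-0.01  0.03 -0.  ] w 0.0301
x [ 0.842 -0.539 -0.001] z [-0.  0. -1.] q [ 0.693  0.622 -0.235  1.557  0.164  0.982 -0.161]
[-0.    -0.001  0.088] [-0.0062 -0.0004  0.0011]
[-0.    -0.001  0.175] [-0.0122 -0.0012  0.0011]
[-0.    -0.001  0.263] [-0.0182 -0.0025  0.0011]
[-0.    -0.001  0.35 ] [-0.024  -0.0043  0.0011]
[-0.    -0.001  0.437] [-0.0296 -0.0067  0.0011]
[-0.    -0.001  0.525] [-0.0351 -0.0095  0.0011]
[-0.    -0.001  0.612] [-0.0402 -0.0128  0.0011]
```

View pics/s6c.png

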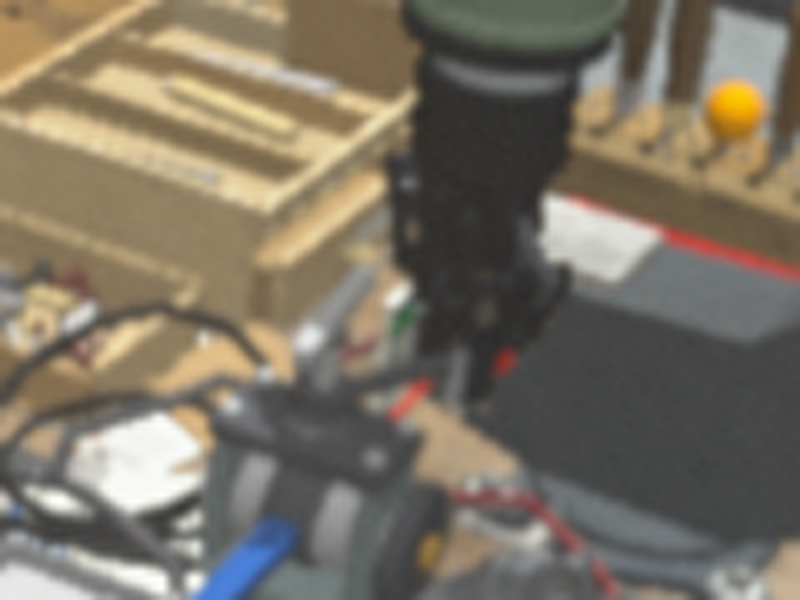

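Lever lies between the fingers. Sweep 35° clockwise.

arm_command --commands '[[[0, 0, 0.088, -0.006, 0, 0.001, 0.03], [0, 0, 0.175, -0.012, -0.001, 0.001, 0.03], [0, 0, 0.263, -0.018, -0.0025, 0.001, 0.03], [0, 0, 0.35, -0.024, -0.004, 0.001, 0.03], [0, 0, 0.437, -0.03, -0.0065, 0.001, 0.03], [0, 0, 0.525, -0.035, -0.0095, 0.001, 0.03], [0, 0, 0.612, -0.04, -0.013, 0.001, 0.03]]]'

```text
time_s: 19.0
eef_pos: [0.5011, -0.3534, 0.1858]
orientation: [-0.0, 0.83, -0.558, 0.002]
contact_force: [-0.0, -1.2, 1.0]
width: 0.0298
```

```bash
python3 - <<'E'
from h import *
st()
rows([arcpose(-157.7-k*4) for k in range(1,9)])
E
```

```text
t 19.0 pos [ 0.5011 -0.3534  0.1858] F [-0.03 -1.19  1.02] T [-0.24  0.06 -0.01] w 0.0298
x [ 0.377 -0.926  0.003] z [ 0.003 -0.002 -1.   ] q [ 0.578  0.551 -0.088  1.678  0.058  0.912 -0.717]
[-0.002 -0.003  0.067] [-0.0055  0.0005  0.0018]
[-0.002 -0.002  0.137] [-0.0104  0.      0.0018]
[-0.002 -0.002  0.207] [-0.0152 -0.0008  0.0018]
[-0.002 -0.002  0.276] [-0.02   -0.002   0.0018]
[-0.003 -0.002  0.346] [-0.0246 -0.0035  0.0018]
[-0.003 -0.002  0.416] [-0.0291 -0.0053  0.0018]
[-0.003 -0.002  0.486] [-0.0335 -0.0074  0.0018]
[-0.003 -0.002  0.556] [-0.0378 -0.0099  0.0018]
```

arm_command --commands '[[[0, 0, 0.067, -0.0055, 0, 0.001, 0.03], [0, 0, 0.137, -0.0104, 0, 0.001, 0.03], [0, 0, 0.207, -0.0152, -0.001, 0.001, 0.03]]]'

```text
time_s: 19.38
eef_pos: [0.497, -0.3392, 0.1866]
orientation: [-0.001, 0.767, -0.642, 0.003]
contact_force: [-0.8, -0.3, -0.6]
width: 0.0299
```

```bash
python3 - <<'E'
from h import *
st()
rows([arcpose(-169.7-k*3) for k in range(1,4)])
E
```

```text
t 19.38 pos [ 0.497  -0.3392  0.1866] F [-0.82 -0.32 -0.57] T [-0.19  0.    0.03] w 0.0299
x [ 0.177 -0.984  0.004] z [ 0.005 -0.003 -1.   ] q [ 0.527  0.531 -0.037  1.713  0.024  0.893 -0.914]
[-0.005 -0.004  0.05 ] [-0.004   0.0008  0.0026]
[-0.005 -0.004  0.103] [-0.0077  0.0005  0.0026]
[-0.005 -0.003  0.155] [-0.0113  0.      0.0026]
```

arm_command --commands '[[[-0.005, -0.004, 0.05, -0.004, 0.001, 0.0026, 0.03], [-0.005, -0.004, 0.103, -0.0077, 0.0005, 0.0026, 0.03]]]'

```text
time_s: 19.62
eef_pos: [0.496, -0.332, 0.1857]
orientation: [-0.001, 0.733, -0.681, 0.001]
contact_force: [-1.1, -1.4, -0.2]
width: 0.0299
```

```bash
python3 - <<'E'
from h import *
st()
rows([arcpose(-175.7-k*3) for k in range(1,4)])
E
```

```text
t 19.62 pos [ 0.496  -0.332   0.1857] F [-1.08 -1.42 -0.17] T [-0.16  0.04  0.01] w 0.0299
x [ 0.073 -0.997  0.001] z [ 0.002 -0.001 -1.   ] q [ 0.499  0.526 -0.012  1.724  0.007  0.889 -1.013]
[-0.002 -0.001  0.051] [-0.004   0.0007  0.0017]
[-0.002 -0.001  0.103] [-0.0077  0.0004  0.0017]
[-0.002 -0.001  0.156] [-0.0113 -0.0001  0.0017]
```

arm_command --commands '[[[-0.002, -0.001, 0.051, -0.004, 0.001, 0.0017, 0.03], [-0.002, -0.001, 0.103, -0.0077, 0.0005, 0.0017, 0.03]]]'

```text
time_s: 19.88
eef_pos: [0.4957, -0.3247, 0.1858]
orientation: [0.001, -0.696, 0.718, -0.001]
contact_force: [-0.1, -1.9, 0.0]
width: 0.0303
```

```bash
python3 - <<'E'
from h import *
st()
rows([arcpose(-181.7-k*2) for k in range(1,4)])
E
```

```text
t 19.88 pos [ 0.4957 -0.3247  0.1858] F [-0.08 -1.9   0.03] T [-0.18 -0.01  0.03] w 0.0303
x [-0.031 -1.     0.001] z [ 0.003 -0.001 -1.   ] q [ 0.471  0.52   0.014  1.737 -0.01   0.882 -1.113]
[-0.003 -0.001  0.034] [-0.0027  0.0007  0.0018]
[-0.003 -0.001  0.069] [-0.0051  0.0005  0.0018]
[-0.003 -0.001  0.104] [-0.0076  0.0003  0.0018]
```

arm_command --commands '[[[-0.003, -0.001, 0.034, -0.0027, 0.0005, 0.0018, 0.03], [-0.003, -0.001, 0.069, -0.0051, 0.0005, 0.0018, 0.03]]]'

```text
time_s: 20.12
eef_pos: [0.4958, -0.3197, 0.1848]
orientation: [0.0, -0.67, 0.742, -0.0]
contact_force: [0.7, -0.6, -0.0]
width: 0.03
```

```bash
python3 - <<'E'
from h import *
st()
rows([arcpose(-185.7-k*2) for k in range(1,4)])
E
```

```text
t 20.12 pos [ 0.4958 -0.3197  0.1848] F [ 0.67 -0.55 -0.05] T [-0.26 -0.06  0.03] w 0.03
x [-0.101 -0.995 -0.   ] z [ 0.001 -0.    -1.   ] q [ 0.45   0.518  0.031  1.744 -0.021  0.878 -1.181]
[-0.001  0.     0.033] [-0.0025  0.0004  0.0008]
[-0.001  0.     0.068] [-0.005   0.0003  0.0008]
[-0.001  0.     0.103] [-0.0074  0.0001  0.0008]
```

arm_command --commands '[[[0, 0, 0.033, -0.0025, 0.0004, 0.001, 0.03], [0, 0, 0.068, -0.005, 0.0003, 0.001, 0.03]]]'

```text
time_s: 20.38
eef_pos: [0.4963, -0.316, 0.1843]
orientation: [0.0, -0.644, 0.765, -0.002]
contact_force: [3.0, -11.0, -0.7]
width: 0.0301
```

```bash
python3 - <<'E'
from h import *
st(); snap('side','s7'); crop('s7',280,90,400,180,'s7c')
rows([arcpose(-189.7-k*2) for k in range(1,4)])
E
```

```text
t 20.38 pos [ 0.4963 -0.316   0.1843] F [  3.04 -10.98  -0.69] T [-2.33 -0.42  0.18] w 0.0301
x [-0.171 -0.985  0.002] z [ 0.002 -0.002 -1.   ] q [ 0.431  0.516  0.05   1.752 -0.031  0.871 -1.249]
[-0.003 -0.002  0.031] [-0.0035  0.0005  0.0003]
[-0.003 -0.002  0.066] [-0.0059  0.0004  0.0002]
[-0.003 -0.002  0.101] [-0.0084  0.0002  0.0002]
```

View pics/s7c.png

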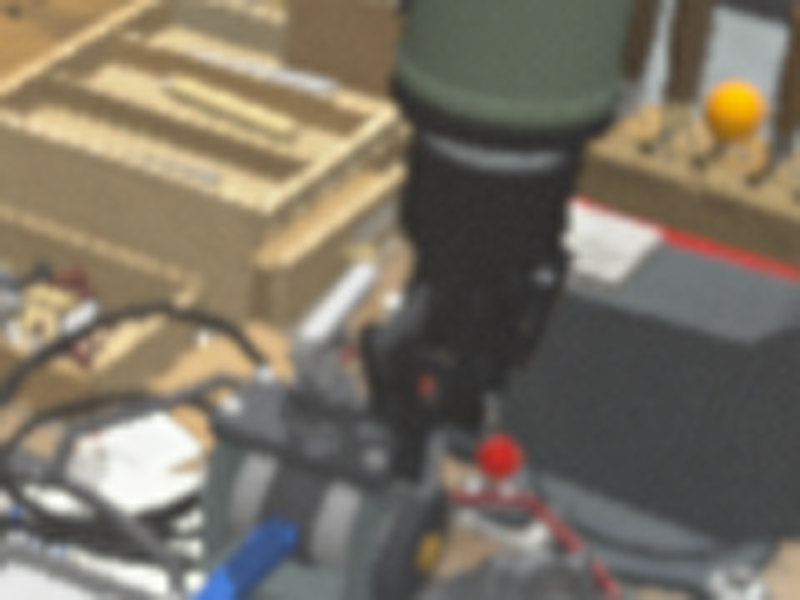

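arm_command --commands '[[[0, 0, 0.02, -0.0025, 0.0003, 0, 0.03], [0, 0, 0.031, -0.0035, 0.0005, 0, 0.03], [0, 0, 0.031, -0.0035, 0.0005, 0, 0.03]]]'

```text
time_s: 20.8
eef_pos: [0.4967, -0.314, 0.1845]
orientation: [-0.0, -0.631, 0.776, -0.003]
contact_force: [2.6, -10.9, -3.1]
width: 0.03
```

```bash
python3 - <<'E'
from h import *
st(); rows([arcpose(-182,z=.184),arcpose(-182,z=.3)])
E
```

```text
t 20.8 pos [ 0.4967 -0.314   0.1845] F [  2.61 -10.89  -3.14] T [-2.19 -0.67  0.19] w 0.03
x [-0.205 -0.979  0.004] z [ 0.004 -0.005 -1.   ] q [ 0.419  0.514  0.059  1.756 -0.035  0.867 -1.284]
[-0.004 -0.004 -0.171] [ 0.0102 -0.0005  0.0006]
[-0.004 -0.004 -0.171] [ 0.0107 -0.001  -0.1154]
```

arm_command --commands '[[[0, 0, -0.08, 0.005, 0, 0, 0.03], [0, 0, -0.16, 0.009, 0, 0, 0.03], [0, 0, -0.16, 0.009, 0, -0.04, 0.03], [0, 0, -0.16, 0.009, 0, -0.09, 0.03], [0, 0, -0.16, 0.009, 0, -0.13, 0.03], [0, 0, -0.16, 0.009, -0.04, -0.14, 0.03], [0, 0, -0.16, 0.009, -0.08, -0.14, 0.03], [0, 0, -0.16, 0.009, -0.08, -0.14, 0.03]]]'

```text
time_s: 21.8
eef_pos: [0.5745, -0.3377, 0.3237]
orientation: [-0.0, -0.691, 0.723, -0.002]
contact_force: [-0.6, 1.0, -0.2]
width: 0.0295
```

```bash
python3 - <<'E'
from h import *
st(); snap('side','s8'); snap('top','t8'); crop('s8',260,80,420,200,'s8c'); crop('t8',300,140,440,260,'t8c')
E
```

```text
t 21.8 pos [ 0.5745 -0.3377  0.3237] F [-0.61  0.98 -0.15] T [ 0.03  0.03 -0.08] w 0.0295
x [-0.045 -0.999  0.004] z [ 0.003 -0.004 -1.   ] q [ 0.422  0.517  0.031  1.367 -0.014  1.253 -1.163]
```

View pics/t8c.png

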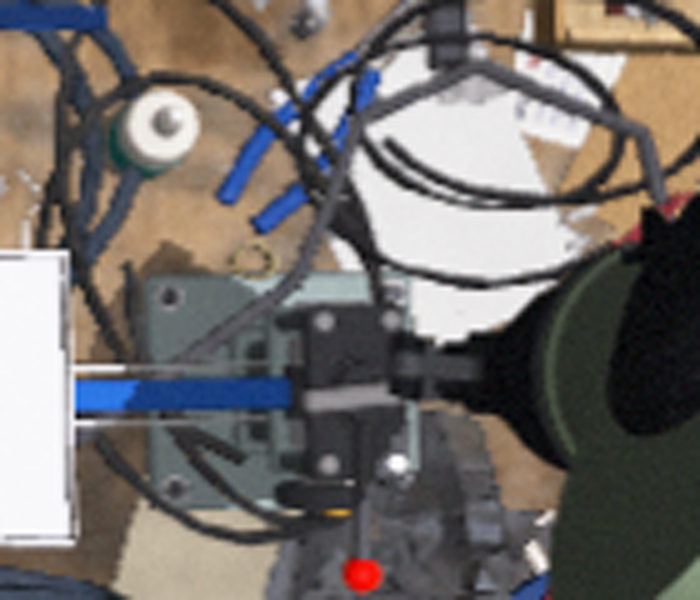

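View pics/s8c.png

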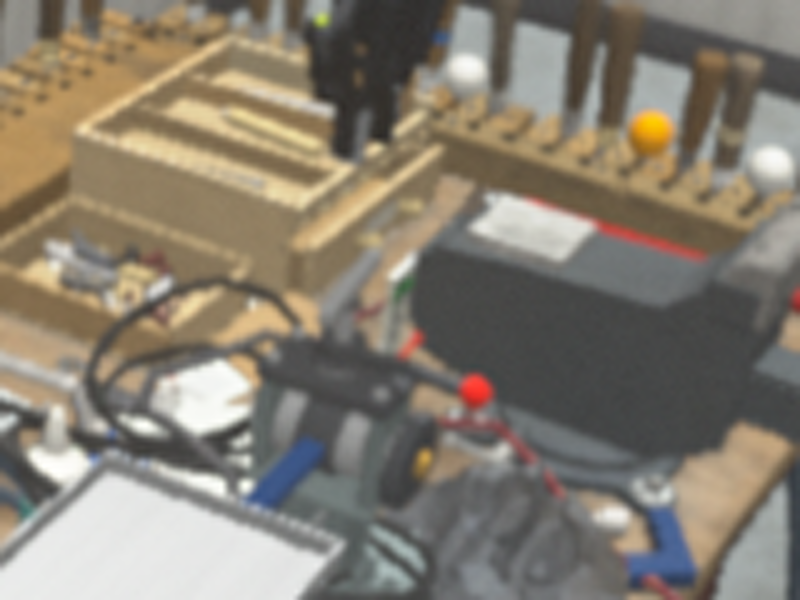

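```bash
python3 - <<'E'
from h import *
p,e=tri(ray('top',372.4,255),ray('side',355.2,158.2)); print(p,np.degrees(np.arctan2(p[1]+.3265,p[0]-.565)))
for p in [(318,219),(350,218.4)]: print(atz('top',*p,.137).round(4))
rows([([.5605,-.2235,.32],down(.05))])
E
```

```text
[ 0.47017622 -0.32476039  0.20130517] 178.94898555925803
[ 0.5578 -0.1918  0.137 ]
[ 0.5621 -0.2806  0.137 ]
[ 0.002 -0.006 -1.667] [-0.1141  0.0172  0.0038]
```

arm_command --commands '[[[0, 0, -0.18, -0.02, 0, 0, 0.04], [0, 0, -0.36, -0.04, 0, 0, 0.04], [0, 0, -0.54, -0.06, 0.01, 0, 0.04], [0, 0, -0.72, -0.08, 0.017, 0, 0.04], [0, 0, -0.9, -0.1, 0.017, 0, 0.04], [0, 0, -1.08, -0.114, 0.017, 0, 0.04], [0, 0, -1.26, -0.114, 0.017, 0, 0.04], [0, 0, -1.44, -0.114, 0.017, 0, 0.04], [0.002, -0.006, -1.6, -0.114, 0.017, 0.004, 0.04], [0.002, -0.006, -1.667, -0.114, 0.017, 0.004, 0.04], [0.002, -0.006, -1.667, -0.114, 0.017, 0.004, 0.04]]]'

```text
time_s: 23.28
eef_pos: [0.5599, -0.2239, 0.32]
orientation: [-0.0, 1.0, 0.024, -0.0]
contact_force: [-0.0, -0.5, 0.3]
width: 0.0399
```

```bash
python3 - <<'E'
from h import *
st();rows([([.5605,-.2235,.115],down(.05))])
E
```

```text
t 23.27 pos [ 0.5599 -0.2239  0.32  ] F [-0.04 -0.51  0.26] T [-0.01 -0.05 -0.05] w 0.0399
x [ 0.999  0.048 -0.   ] z [-0.  0. -1.] q [ 0.527  0.426 -0.352  1.535  0.153  1.208  0.198]
[-0.     0.    -0.002] [ 0.0007 -0.0003  0.205 ]
```

arm_command --commands '[[[0, 0, 0, 0.0005, 0, 0.06, 0.04], [0, 0, 0, 0.0005, 0, 0.12, 0.04], [0, 0, 0, 0.0005, 0, 0.16, 0.04], [0, 0, 0, 0.0005, 0, 0.19, 0.04], [0, 0, 0, 0.0005, 0, 0.205, 0.04], [0, 0, 0, 0.0005, 0, 0.205, 0.04]]]'

```text
time_s: 24.02
eef_pos: [0.5601, -0.2238, 0.1149]
orientation: [-0.0, 1.0, 0.024, -0.0]
contact_force: [-0.2, 0.3, 0.7]
width: 0.0403
```

arm_command --commands '[[[0, 0, 0, 0.005, 0, 0, 0.04], [0, 0, 0, 0.01, 0, 0, 0.04], [0, 0, 0, 0.01, 0, 0, 0.04]]]'

```text
time_s: 24.4
eef_pos: [0.5708, -0.2233, 0.1155]
orientation: [0.0, 1.0, 0.024, 0.0]
contact_force: [-0.7, 0.1, -0.0]
width: 0.0399
```

arm_command --commands '[[[0, 0, 0, 0.001, 0, 0, 0.04], [0, 0, 0, 0.002, 0, 0, 0.04], [0, 0, 0, 0.002, 0, 0, 0.04]]]'

```text
time_s: 24.78
eef_pos: [0.5725, -0.2231, 0.1154]
orientation: [-0.0, 1.0, 0.024, -0.0]
contact_force: [-2.4, 0.6, 0.5]
width: 0.0398
```

arm_command --commands '[[[0, 0, 0, 0.001, 0, 0, 0.04], [0, 0, 0, 0.002, 0, 0, 0.04], [0, 0, 0, 0.002, 0, 0, 0.04], [0, 0, 0, 0.002, 0, 0, 0.04]]]'

```text
time_s: 25.28
eef_pos: [0.574, -0.2231, 0.1151]
orientation: [-0.0, 1.0, 0.024, -0.001]
contact_force: [-5.6, 1.1, 1.1]
width: 0.0402
```

arm_command --commands '[[[0, 0, 0, -0.008, 0, 0, 0.04], [0, 0, 0, -0.016, 0, 0, 0.04], [0, 0, 0, -0.023, 0, 0, 0.04], [0, 0, 0, -0.023, 0, 0, 0.04]]]'

```text
time_s: 25.78
eef_pos: [0.5506, -0.2244, 0.1154]
orientation: [0.0, 1.0, 0.023, -0.001]
contact_force: [-0.3, 0.2, 0.3]
width: 0.0399
```

arm_command --commands '[[[0, 0, 0, -0.001, 0, 0, 0.04], [0, 0, 0, -0.003, 0, 0, 0.04], [0, 0, 0, -0.003, 0, 0, 0.04]]]'

```text
time_s: 26.15
eef_pos: [0.5479, -0.2244, 0.1155]
orientation: [-0.0, 1.0, 0.023, -0.0]
contact_force: [1.5, 0.5, 1.2]
width: 0.04
```

arm_command --commands '[[[0, 0, 0, -0.001, 0, 0, 0.04], [0, 0, 0, -0.002, 0, 0, 0.04], [0, 0, 0, -0.002, 0, 0, 0.04]]]'

```text
time_s: 26.52
eef_pos: [0.5464, -0.2244, 0.1157]
orientation: [-0.0, 1.0, 0.024, 0.0]
contact_force: [6.4, -0.0, 0.7]
width: 0.04
```

arm_command --commands '[[[0, 0, 0, -0.001, 0, 0, 0.04], [0, 0, 0, -0.001, 0, 0, 0.04], [0, 0, 0, -0.001, 0, 0, 0.04]]]'

```text
time_s: 26.9
eef_pos: [0.546, -0.2244, 0.1159]
orientation: [0.0, 1.0, 0.024, 0.001]
contact_force: [7.0, 0.0, -0.0]
width: 0.0401
```

arm_command --commands '[[[0, 0, 0, 0.006, 0, 0, 0.04], [0, 0, 0, 0.013, 0, 0, 0.04], [0, 0, 0, 0.013, 0, -0.05, 0.04], [0, 0, 0, 0.013, 0, -0.11, 0.04], [0, 0, 0, 0.013, 0, -0.16, 0.04], [0, 0, 0, 0.013, 0, -0.16, 0.04]]]'

```text
time_s: 27.65
eef_pos: [0.5602, -0.2241, 0.2797]
orientation: [0.001, 1.0, 0.024, 0.003]
contact_force: [0.7, -0.5, -1.5]
width: 0.0402
```

```bash
cat >> h.py <<'E'
def shells(d,im=None):
    C=cloud('top',d); m=((C[...,2]>.055)&(C[...,2]<.085)&(C[...,1]>.08)&(C[...,1]<.37)&(C[...,0]>.38)&(C[...,0]<.68)).astype(np.uint8)
    n,l,s,c=cv2.connectedComponentsWithStats(m)
    for i in range(1,n):
        if s[i,4]>20:
            P=C[l==i]; (x,y),r=cv2.minEnclosingCircle((P[:,:2]*1000).astype(np.float32)); print('sh px',c[i].round(1),'xy',round(x),round(y),'r',round(r,1),'n',s[i,4],'z',P[:,2].mean().round(3))
def panz(d):
    C=cloud('top',d); m=(abs(C[...,0]-.551)<.07)&(abs(C[...,1]+.089)<.08)&(C[...,2]<.18)&(C[...,2]>.07)
    z=C[m][:,2]; h,b=np.histogram(z,np.arange(.07,.18,.002)); print('pan z mode',b[h.argmax()]+.001,'med',np.median(z).round(4),'n',len(z))
def pr(name,u0,v0,u1,v1,tag,s=None):
    im,d=snap(name,tag); crop(tag,u0,v0,u1,v1,tag+'c',s); return im,d
E
python3 - <<'E'
from h import *
st(); im,d=snap('top','t9'); shells(d); panz(d); crop('t9',100,120,260,290,'t9c')
P=cloud('top',d);m=(P[...,2]>.145)&(P[...,2]<.19)&(np.arange(512)[None,:]<320)&(np.arange(512)[None,:]>230)&(np.arange(384)[:,None]>180)&(np.arange(384)[:,None]<262)
print(cv2.minAreaRect((P[m][:,:2]*1000).astype(np.float32)))
E
```

```text
t 27.65 pos [ 0.5602 -0.2241  0.2797] F [ 0.71 -0.47 -1.55] T [ 0.03 -0.03 -0.03] w 0.0402
x [0.999 0.047 0.007] z [ 0.007 -0.002 -1.   ] q [ 0.528  0.455 -0.352  1.596  0.17   1.114  0.182]
sh px [149.2 183. ] xy 652 316 r 20.7 n 79 z 0.066
sh px [217.2 182. ] xy 656 102 r 22.3 n 69 z 0.065
sh px [176.2 194.1] xy 620 231 r 20.0 n 70 z 0.067
sh px [204.3 195.4] xy 619 143 r 20.3 n 68 z 0.067
sh px [174.2 221.7] xy 536 232 r 20.3 n 72 z 0.067
sh px [148.8 250.2] xy 448 307 r 20.3 n 85 z 0.066
sh px [172.2 250. ] xy 451 234 r 20.2 n 79 z 0.066
sh px [219.  257.3] xy 433 94 r 18.7 n 37 z 0.062
pan z mode 0.15700000000000008 med 0.1563 n 2968
((554.1488037109375, -88.04120635986328), (159.982177734375, 180.10342407226562), 2.706857681274414)
```

View pics/t9c.png

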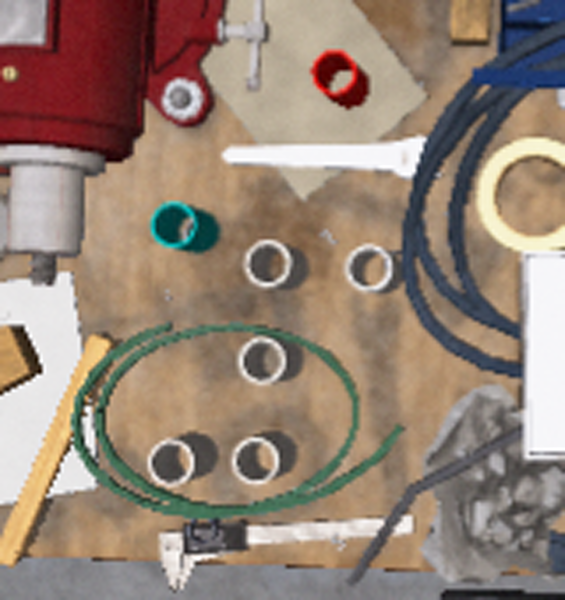

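```bash
python3 - <<'E'
from h import *
rows([([.620,.143,.28],down(.047)),([.620,.143,.035],down(.047))])
E
```

```text
[ 0.001 -0.004  0.   ] [ 0.078  -0.3636 -0.0028]
[ 0.001 -0.004  0.   ] [ 0.0771 -0.3639  0.2422]
```

arm_command --commands '[[[0, 0, 0, 0.013, -0.06, 0, 0.07], [0, 0, 0, 0.026, -0.12, 0, 0.07], [0, 0, 0, 0.039, -0.18, 0, 0.07], [0, 0, 0, 0.052, -0.24, 0, 0.07], [0, 0, 0, 0.065, -0.3, 0, 0.07], [0, 0, 0, 0.077, -0.355, 0, 0.07], [0.001, -0.004, 0, 0.078, -0.364, 0.03, 0.07], [0.001, -0.004, 0, 0.078, -0.364, 0.08, 0.07], [0.001, -0.004, 0, 0.078, -0.364, 0.12, 0.07], [0.001, -0.004, 0, 0.078, -0.364, 0.12, 0.07]]]'

```text
time_s: 28.95
eef_pos: [0.6184, 0.1428, 0.1537]
orientation: [0.001, 1.0, 0.024, -0.003]
contact_force: [-0.0, 0.4, 1.2]
width: 0.0704
```

```bash
python3 - <<'E'
from h import *
st();rows([([.620,.143,.032],down(.047))])
E
```

```text
t 28.95 pos [0.6184 0.1428 0.1537] F [-0.03  0.45  1.19] T [ 0.03  0.02 -0.08] w 0.0704
x [ 0.999  0.048 -0.007] z [-0.007 -0.002 -1.   ] q [-0.061  0.65  -0.394  1.621  0.292  0.936 -0.511]
[0.002 0.007 0.001] [ 0.0024 -0.0003  0.1216]
```

arm_command --commands '[[[0.002, 0.007, 0, 0.002, 0, 0.05, 0.07], [0.002, 0.007, 0, 0.002, 0, 0.095, 0.07], [0.002, 0.007, 0, 0.002, 0, 0.121, 0.07], [0.002, 0.007, 0, 0.002, 0, 0.121, 0.07], [0.002, 0.007, 0, 0.002, 0, 0.121, 0.05], [0.002, 0.007, 0, 0.002, 0, 0.121, 0.035], [0.002, 0.007, 0, 0.002, 0, 0.121, 0.03], [0.002, 0.007, 0, 0.002, 0, 0.121, 0.03]]]' --newtons 60

```text
time_s: 29.95
eef_pos: [0.6207, 0.1429, 0.0347]
orientation: [-0.0, 1.0, 0.024, 0.001]
contact_force: [-2.0, -0.8, 9.8]
width: 0.0391
```

```bash
python3 - <<'E'
from h import *
st();rows([([.594,-.038,.30],down(.047))])
E
```

```text
t 29.95 pos [0.6207 0.1429 0.0347] F [-2.05 -0.77  9.8 ] T [-0.1   0.39  0.06] w 0.0391
x [0.999 0.048 0.003] z [ 0.003  0.001 -1.   ] q [-0.097  0.804 -0.339  1.681  0.372  0.718 -0.574]
[-0.001 -0.003  0.001] [-0.0345  0.1792 -0.2655]
```

arm_command --commands '[[[0, 0, 0, 0, 0, -0.05, 0.03], [0, 0, 0, 0, 0, -0.11, 0.03], [0, 0, 0, 0, 0, -0.17, 0.03], [0, 0, 0, 0, 0, -0.23, 0.03], [0, 0, 0, 0, 0, -0.265, 0.03], [0, 0, 0, 0, 0, -0.265, 0.03]]]'

```text
time_s: 30.7
eef_pos: [0.6208, 0.143, 0.3038]
orientation: [-0.001, 1.0, 0.024, 0.004]
contact_force: [0.5, 0.3, -2.7]
width: 0.0388
```

arm_command --commands '[[[0, 0, 0, -0.01, 0.05, 0, 0.03], [0, 0, 0, -0.02, 0.1, 0, 0.03], [0, 0, 0, -0.03, 0.15, 0, 0.03], [0, 0, 0, -0.0345, 0.179, 0, 0.03], [0, 0, 0, -0.0345, 0.179, 0, 0.03], [0, 0, 0, -0.0345, 0.179, 0, 0.03]]]'

```text
time_s: 31.45
eef_pos: [0.5946, -0.0367, 0.3029]
orientation: [-0.001, 1.0, 0.024, 0.004]
contact_force: [-0.2, 2.4, -1.3]
width: 0.0384
```

```bash
python3 - <<'E'
from h import *
st();rows([([.594,-.038,.195],down(.047))]); pr('side',200,80,400,230,'s10'); 
E
```

```text
t 31.45 pos [ 0.5946 -0.0367  0.3029] F [-0.15  2.42 -1.34] T [-0.02  0.02 -0.  ] w 0.0384
x [0.999 0.048 0.008] z [ 0.008  0.003 -1.   ] q [ 0.252  0.428 -0.409  1.583  0.179  1.159 -0.146]
[-0.002 -0.008  0.001] [-0.0015  0.0015  0.1079]
```

View pics/s10c.png

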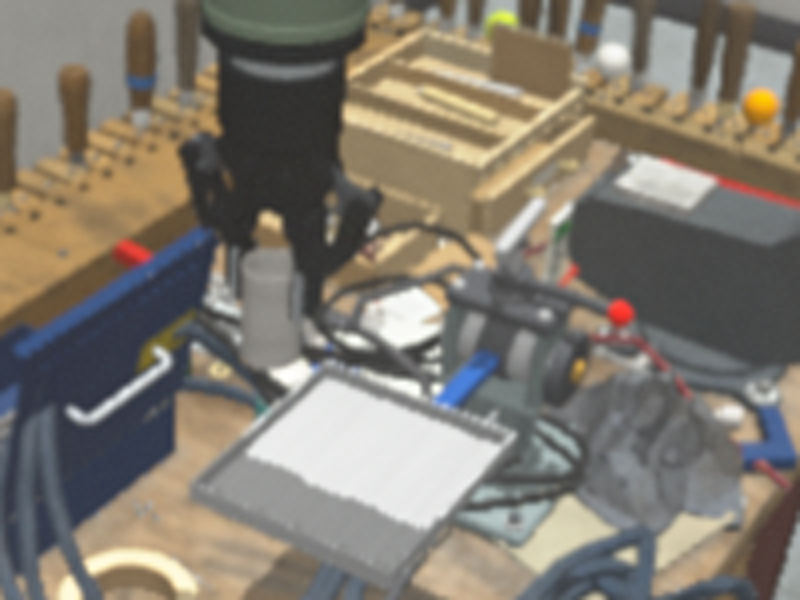

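arm_command --commands '[[[-0.002, -0.008, 0, -0.0015, 0.0015, 0.05, 0.03], [-0.002, -0.008, 0, -0.0015, 0.0015, 0.09, 0.03], [-0.002, -0.008, 0, -0.0015, 0.0015, 0.106, 0.03], [-0.002, -0.008, 0, -0.0015, 0.0015, 0.11, 0.03], [-0.002, -0.008, 0, -0.0015, 0.0015, 0.11, 0.03]]]'

```text
time_s: 32.12
eef_pos: [0.5948, -0.0373, 0.194]
orientation: [-0.0, 1.0, 0.024, 0.001]
contact_force: [-0.7, 0.3, -1.7]
width: 0.039
```

```bash
python3 - <<'E'
from h import *
st()
E
```

```text
t 32.12 pos [ 0.5948 -0.0373  0.194 ] F [-0.66  0.3  -1.72] T [-0.01  0.   -0.06] w 0.039
x [0.999 0.049 0.001] z [ 0.001  0.    -1.   ] q [ 0.232  0.538 -0.386  1.704  0.24   0.945 -0.196]
```

arm_command --commands '[[[0, 0, 0, 0, 0, 0.003, 0.03], [0, 0, 0, 0, 0, 0.003, 0.044], [0, 0, 0, 0, 0, 0.003, 0.055], [0, 0, 0, 0, 0, 0.003, 0.055], [0, 0, 0, 0, 0, -0.03, 0.055], [0, 0, 0, 0, 0, -0.09, 0.055], [0, 0, 0, 0, 0, -0.12, 0.07], [0, 0, 0, 0, 0, -0.12, 0.07]]]'

```text
time_s: 33.12
eef_pos: [0.5954, -0.0373, 0.3164]
orientation: [-0.0, 1.0, 0.024, 0.003]
contact_force: [-0.0, -0.1, -1.0]
width: 0.0697
```

```bash
python3 - <<'E'
from h import *
st(); pr('side',200,80,400,230,'s11'); im,d=snap('top','t11'); shells(d); panz(d);rows([([.621,.231,.15],down(.047))])
E
```

```text
t 33.12 pos [ 0.5954 -0.0373  0.3164] F [-0.04 -0.1  -0.98] T [-0.01 -0.05  0.03] w 0.0697
x [0.999 0.049 0.005] z [ 0.005  0.    -1.   ] q [ 0.252  0.421 -0.41   1.56   0.177  1.192 -0.142]
sh px [149. 183.] xy 651 315 r 20.5 n 75 z 0.066
sh px [176.  193.9] xy 620 231 r 20.2 n 71 z 0.066
sh px [174.2 221.8] xy 536 232 r 20.6 n 74 z 0.066
sh px [148.7 250.3] xy 447 307 r 20.2 n 86 z 0.066
sh px [172.4 250.2] xy 451 234 r 20.4 n 78 z 0.066
sh px [216.7 258.7] xy 428 102 r 13.4 n 21 z 0.059
pan z mode 0.14300000000000007 med 0.1443 n 267
[-0.    -0.001  0.002] [ 0.0395 -0.2668  0.1637]
```

View pics/s11c.png

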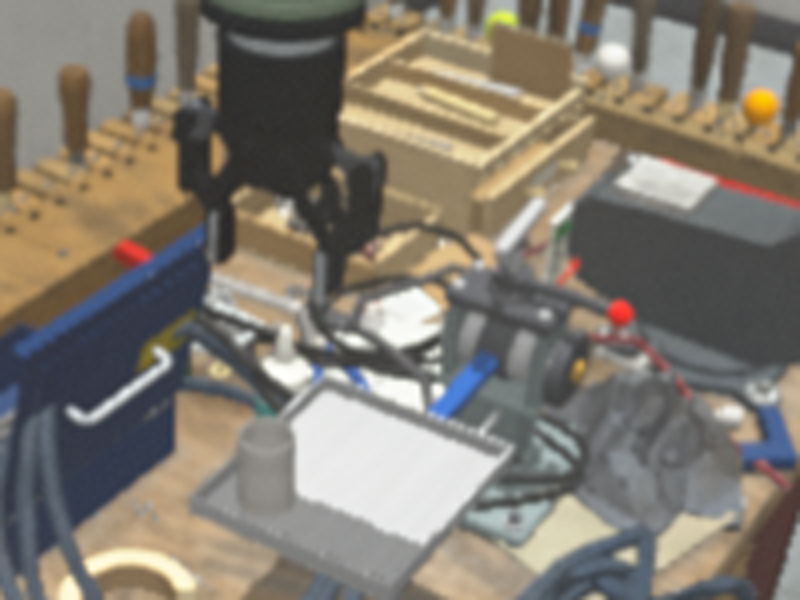

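arm_command --commands '[[[0, 0, 0, 0.009, -0.06, 0, 0.07], [0, 0, 0, 0.018, -0.12, 0, 0.07], [0, 0, 0, 0.027, -0.18, 0.02, 0.07], [0, 0, 0, 0.036, -0.24, 0.06, 0.07], [0, 0, 0, 0.0395, -0.267, 0.11, 0.07], [0, 0, 0, 0.0395, -0.267, 0.164, 0.07], [0, 0, 0, 0.0395, -0.267, 0.164, 0.07], [0, 0, 0, 0.0395, -0.267, 0.164, 0.07]]]'

```text
time_s: 34.22
eef_pos: [0.6216, 0.2309, 0.1513]
orientation: [-0.0, 1.0, 0.024, 0.001]
contact_force: [-0.6, -0.1, 1.5]
width: 0.07
```

```bash
python3 - <<'E'
from h import *
st();rows([([.621,.231,.032],down(.047))])
E
```

```text
t 34.23 pos [0.6216 0.2309 0.1513] F [-0.59 -0.15  1.5 ] T [ 0.05 -0.03  0.  ] w 0.07
x [0.999 0.048 0.002] z [ 0.002  0.001 -1.   ] q [-0.185  0.693 -0.412  1.548  0.317  0.965 -0.646]
[-0.001 -0.002  0.001] [-0.0009 -0.      0.1193]
```

arm_command --commands '[[[0, 0, 0, 0, 0, 0.05, 0.07], [0, 0, 0, 0, 0, 0.095, 0.07], [0, 0, 0, 0, 0, 0.117, 0.07], [0, 0, 0, 0, 0, 0.117, 0.07], [0, 0, 0, 0, 0, 0.117, 0.05], [0, 0, 0, 0, 0, 0.117, 0.035], [0, 0, 0, 0, 0, 0.117, 0.03], [0, 0, 0, 0, 0, 0.117, 0.03]]]'

```text
time_s: 35.22
eef_pos: [0.6229, 0.2315, 0.0364]
orientation: [-0.001, 1.0, 0.024, 0.002]
contact_force: [-3.7, -1.6, 11.1]
width: 0.0387
```

arm_command --commands '[[[0, 0, 0, 0, 0, -0.05, 0.03], [0, 0, 0, 0, 0, -0.11, 0.03], [0, 0, 0, 0, 0, -0.17, 0.03], [0, 0, 0, 0, 0, -0.23, 0.03], [0, 0, 0, 0, 0, -0.265, 0.03], [0, 0, 0, 0, 0, -0.265, 0.03]]]'

```text
time_s: 35.98
eef_pos: [0.6224, 0.2316, 0.3055]
orientation: [-0.002, 1.0, 0.024, 0.005]
contact_force: [-0.2, 0.6, -2.0]
width: 0.0384
```

```bash
python3 - <<'E'
from h import *
st();rows([([.596,-.138,.30],down(.047))])
E
```

```text
t 35.98 pos [0.6224 0.2316 0.3055] F [-0.22  0.56 -1.97] T [-0.03  0.01 -0.01] w 0.0384
x [0.999 0.048 0.01 ] z [ 0.01   0.004 -1.   ] q [-0.167  0.551 -0.449  1.388  0.245  1.247 -0.586]
[-0.003 -0.01   0.001] [-0.0441  0.3679  0.0039]
```

arm_command --commands '[[[0, 0, 0, -0.007, 0.06, 0, 0.03], [0, 0, 0, -0.014, 0.12, 0, 0.03], [0, 0, 0, -0.021, 0.18, 0, 0.03], [0, 0, 0, -0.028, 0.24, 0, 0.03], [0, 0, 0, -0.036, 0.3, 0, 0.03], [0, 0, 0, -0.042, 0.35, 0, 0.03], [-0.003, -0.01, 0, -0.044, 0.368, 0.004, 0.03], [-0.003, -0.01, 0, -0.044, 0.368, 0.004, 0.03], [-0.003, -0.01, 0, -0.044, 0.368, 0.004, 0.03]]]'

```text
time_s: 37.1
eef_pos: [0.5963, -0.1363, 0.2997]
orientation: [-0.001, 1.0, 0.025, 0.0]
contact_force: [0.8, 0.2, -1.6]
width: 0.0387
```

```bash
python3 - <<'E'
from h import *
st();rows([([.596,-.138,.185],down(.047))])
im,d=pr('side',200,80,400,230,'s12'); panz(d) if 0 else None
C=cloud('side',d); m=(abs(C[...,0]-.53)<.04)&(abs(C[...,1]+.089)<.07)&(C[...,2]<.18)&(C[...,2]>.07); print('pan side z',np.median(C[m][:,2]),m.sum())
E
```

```text
t 37.1 pos [ 0.5963 -0.1363  0.2997] F [ 0.77  0.22 -1.64] T [ 0.03 -0.01 -0.  ] w 0.0387
x [0.999 0.05  0.   ] z [ 0.     0.001 -1.   ] q [ 0.397  0.461 -0.392  1.538  0.184  1.179  0.021]
[-0.001 -0.     0.003] [-0.0004  0.0018  0.1147]
pan side z 0.14449741921873982 906
```

View pics/s12c.png

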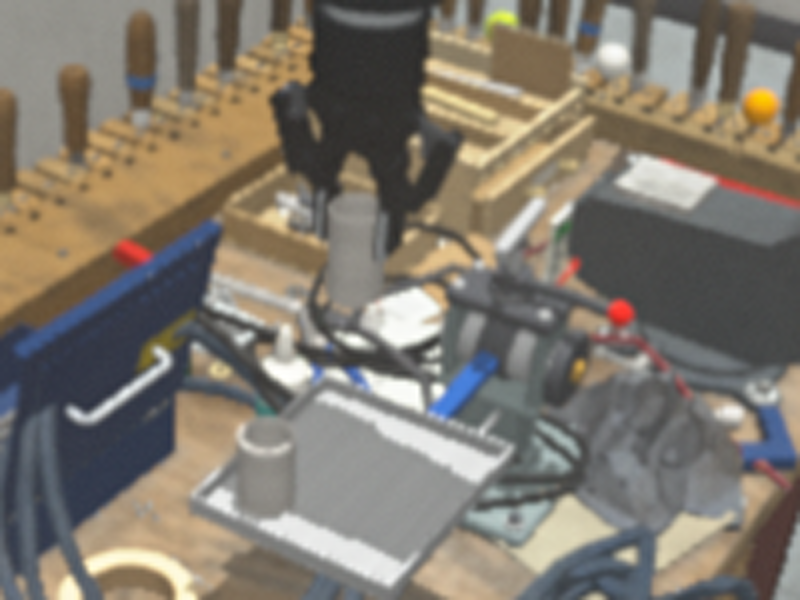

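arm_command --commands '[[[0, 0, 0, 0, 0.002, 0.05, 0.03], [0, 0, 0, 0, 0.002, 0.09, 0.03], [0, 0, 0, 0, 0.002, 0.11, 0.03], [0, 0, 0, 0, 0.002, 0.118, 0.03], [0, 0, 0, 0, 0.002, 0.118, 0.03], [0, 0, 0, 0, 0.002, 0.119, 0.044], [0, 0, 0, 0, 0.002, 0.119, 0.055], [0, 0, 0, 0, 0.002, 0.119, 0.055]]]'

```text
time_s: 38.15
eef_pos: [0.5967, -0.1383, 0.1814]
orientation: [-0.0, 1.0, 0.025, 0.0]
contact_force: [0.1, -0.4, 0.2]
width: 0.0549
```

arm_command --commands '[[[0, 0, 0, 0, 0, -0.03, 0.055], [0, 0, 0, 0, 0, -0.09, 0.055], [0, 0, 0, 0, 0, -0.12, 0.07], [0, 0, 0, 0, 0, -0.12, 0.07]]]'

```text
time_s: 38.65
eef_pos: [0.5974, -0.1384, 0.3039]
orientation: [0.0, 1.0, 0.025, 0.002]
contact_force: [0.1, 0.4, -0.4]
width: 0.0704
```

```bash
cat >> h.py <<'E'
def psz(tag,x=.53):
    im,d=pr('side',200,80,400,230,tag)
    C=cloud('side',d); m=(abs(C[...,0]-x)<.04)&(abs(C[...,1]+.089)<.07)&(C[...,2]<.18)&(C[...,2]>.05)
    z=C[m][:,2];h,b=np.histogram(z,np.arange(.05,.18,.002)); print('pan side z med',np.median(z).round(4),'mode',b[h.argmax()]+.001,'n',m.sum())
E
python3 - <<'E'
from h import *
st(); psz('s13'); im,d=snap('top','t13'); shells(d); panz(d);rows([([.537,.232,.15],down(.047))])
E
```

```text
t 38.65 pos [ 0.5974 -0.1384  0.3039] F [ 0.15  0.36 -0.39] T [ 0.05  0.03 -0.01] w 0.0704
x [0.999 0.05  0.005] z [ 0.005 -0.    -1.   ] q [ 0.4    0.458 -0.393  1.533  0.184  1.183  0.024]
pan side z med 0.1349 mode 0.13500000000000006 n 969
sh px [149.4 183.1] xy 652 315 r 20.6 n 78 z 0.066
sh px [217.1 181.3] xy 662 105 r 18.2 n 62 z 0.066
sh px [174.3 221.6] xy 537 232 r 20.4 n 73 z 0.067
sh px [148.6 250.2] xy 447 307 r 20.8 n 83 z 0.066
sh px [172.4 250.2] xy 451 234 r 20.6 n 79 z 0.066
sh px [218.6 257.6] xy 433 94 r 20.0 n 37 z 0.061
pan z mode 0.13500000000000006 med 0.1352 n 1577
[-0.    -0.001  0.003] [-0.0409 -0.3728  0.1512]
```

View pics/s13c.png

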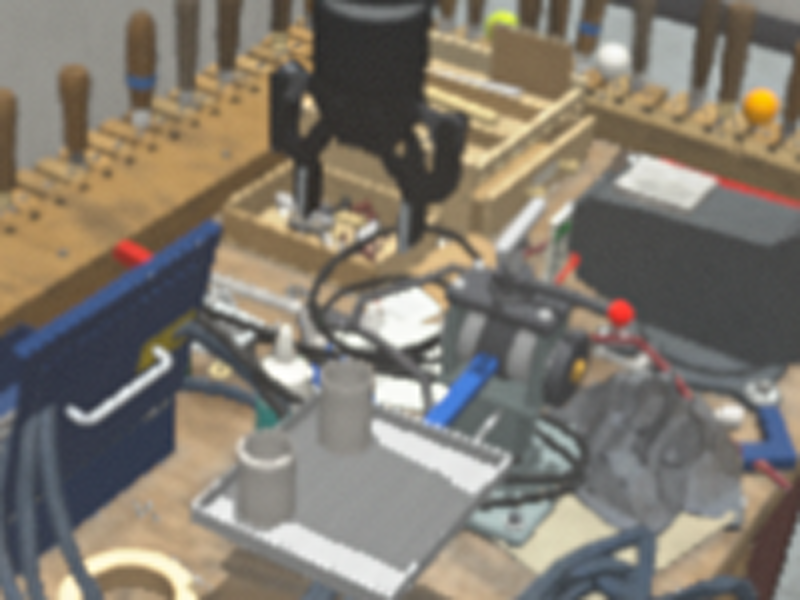

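arm_command --commands '[[[0, 0, 0, -0.007, -0.06, 0, 0.07], [0, 0, 0, -0.014, -0.12, 0, 0.07], [0, 0, 0, -0.021, -0.18, 0, 0.07], [0, 0, 0, -0.028, -0.24, 0.02, 0.07], [0, 0, 0, -0.035, -0.3, 0.06, 0.07], [0, 0, 0, -0.04, -0.35, 0.1, 0.07], [0, 0, 0, -0.041, -0.373, 0.15, 0.07], [0, 0, 0, -0.041, -0.373, 0.151, 0.07], [0, 0, 0, -0.041, -0.373, 0.151, 0.07]]]'

```text
time_s: 39.88
eef_pos: [0.5367, 0.2317, 0.1497]
orientation: [0.0, 1.0, 0.025, -0.0]
contact_force: [-0.1, 0.2, 1.5]
width: 0.0698
```

```bash
python3 - <<'E'
from h import *
st();rows([([.537,.232,.033],down(.047))])
E
```

```text
t 39.88 pos [0.5367 0.2317 0.1497] F [-0.09  0.23  1.49] T [-0.01 -0.05  0.01] w 0.0698
x [ 0.999  0.05  -0.   ] z [-0. -0. -1.] q [-0.195  0.588 -0.447  1.767  0.322  0.86  -0.74 ]
[0.    0.    0.003] [ 0.0003 -0.0003  0.1167]
```

arm_command --commands '[[[0, 0, 0, 0, 0, 0.05, 0.07], [0, 0, 0, 0, 0, 0.095, 0.07], [0, 0, 0, 0, 0, 0.117, 0.07], [0, 0, 0, 0, 0, 0.117, 0.07], [0, 0, 0, 0, 0, 0.117, 0.05], [0, 0, 0, 0, 0, 0.117, 0.035], [0, 0, 0, 0, 0, 0.117, 0.03], [0, 0, 0, 0, 0, 0.117, 0.03]]]'

```text
time_s: 40.88
eef_pos: [0.5377, 0.2317, 0.0345]
orientation: [-0.0, 1.0, 0.025, 0.001]
contact_force: [-1.8, -1.1, 11.1]
width: 0.0385
```

arm_command --commands '[[[0, 0, 0, 0, 0, -0.05, 0.03], [0, 0, 0, 0, 0, -0.11, 0.03], [0, 0, 0, 0, 0, -0.17, 0.03], [0, 0, 0, 0, 0, -0.23, 0.03], [0, 0, 0, 0, 0, -0.265, 0.03], [0, 0, 0, 0, 0, -0.265, 0.03]]]'

```text
time_s: 41.62
eef_pos: [0.538, 0.232, 0.3031]
orientation: [-0.001, 1.0, 0.025, 0.004]
contact_force: [-0.2, -0.1, -2.4]
width: 0.0386
```

```bash
python3 - <<'E'
from h import *
st();rows([([.514,-.04,.30],down(.047))])
E
```

```text
t 41.62 pos [0.538  0.232  0.3031] F [-0.17 -0.11 -2.42] T [-0.05  0.02  0.04] w 0.0386
x [0.999 0.049 0.007] z [ 0.007  0.002 -1.   ] q [-0.149  0.424 -0.505  1.606  0.221  1.161 -0.655]
[-0.002 -0.007  0.002] [-0.0373  0.2705  0.0022]
```

arm_command --commands '[[[0, 0, 0, -0.008, 0.06, 0, 0.03], [0, 0, 0, -0.016, 0.12, 0, 0.03], [0, 0, 0, -0.024, 0.18, 0, 0.03], [0, 0, 0, -0.034, 0.24, 0, 0.03], [-0.002, -0.007, 0, -0.037, 0.27, 0.002, 0.03], [-0.002, -0.007, 0, -0.037, 0.27, 0.002, 0.03], [-0.002, -0.007, 0, -0.037, 0.27, 0.002, 0.03]]]'

```text
time_s: 42.5
eef_pos: [0.514, -0.0389, 0.3]
orientation: [-0.0, 1.0, 0.025, -0.0]
contact_force: [0.2, 0.8, -2.2]
width: 0.0388
```

```bash
python3 - <<'E'
from h import *
st();rows([([.514,-.04,.1725],down(.047))]);psz('s14',.55)
E
```

```text
t 42.5 pos [ 0.514  -0.0389  0.3   ] F [ 0.19  0.78 -2.2 ] T [ 0.05 -0.03 -0.03] w 0.0388
x [ 0.999  0.05  -0.   ] z [-0.  0. -1.] q [ 0.304  0.299 -0.433  1.782  0.139  1.091 -0.126]
[-0.     0.     0.003] [-0.      0.0012  0.1275]
pan side z med 0.1353 mode 0.13500000000000006 n 1047
```

View pics/s14c.png

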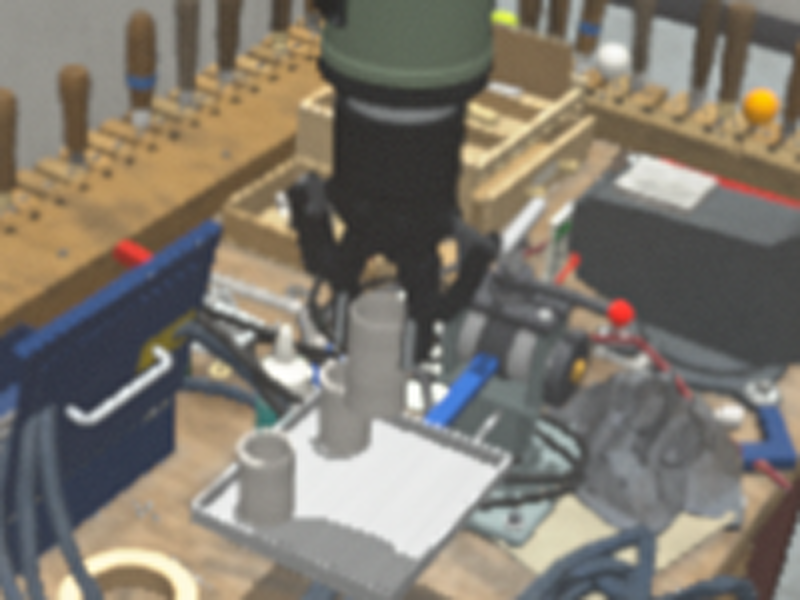

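arm_command --commands '[[[0, 0, 0, 0, 0.001, 0.05, 0.03], [0, 0, 0, 0, 0.001, 0.1, 0.03], [0, 0, 0, 0, 0.001, 0.122, 0.03], [0, 0, 0, 0, 0.001, 0.129, 0.03], [0, 0, 0, 0, 0.001, 0.129, 0.03], [0, 0, 0, 0, 0.001, 0.13, 0.044], [0, 0, 0, 0, 0.001, 0.13, 0.053], [0, 0, 0, 0, 0.001, 0.13, 0.053]]]'

```text
time_s: 43.55
eef_pos: [0.5144, -0.0396, 0.1706]
orientation: [-0.0, 1.0, 0.025, 0.0]
contact_force: [-0.5, 0.5, 0.0]
width: 0.0533
```

arm_command --commands '[[[0, 0, 0, 0, 0, -0.03, 0.053], [0, 0, 0, 0, 0, -0.09, 0.053], [0, 0, 0, 0, 0, -0.13, 0.07], [0, 0, 0, 0, 0, -0.13, 0.07]]]'

```text
time_s: 44.05
eef_pos: [0.5155, -0.0396, 0.3037]
orientation: [0.0, 1.0, 0.025, 0.003]
contact_force: [0.6, 0.6, -1.6]
width: 0.0699
```

```bash
python3 - <<'E'
from h import *
st(); psz('s15',.56); im,d=snap('top','t15'); shells(d); panz(d);rows([([.452,.234,.15],down(.047))])
E
```

```text
t 44.05 pos [ 0.5155 -0.0396  0.3037] F [ 0.64  0.56 -1.62] T [ 0.01  0.04 -0.  ] w 0.0699
x [0.999 0.05  0.006] z [ 0.006 -0.    -1.   ] q [ 0.31   0.295 -0.438  1.778  0.14   1.094 -0.125]
pan side z med 0.1249 mode 0.12300000000000007 n 941
sh px [149.4 183. ] xy 651 315 r 20.6 n 77 z 0.066
sh px [217.1 181.2] xy 663 107 r 17.8 n 58 z 0.066
sh px [148.6 250.2] xy 447 307 r 20.4 n 86 z 0.066
sh px [172.3 250.1] xy 451 234 r 20.5 n 78 z 0.066
pan z mode 0.12300000000000005 med 0.1232 n 1073
[ 0.    -0.001  0.003] [-0.0487 -0.2765  0.1506]
```

View pics/s15c.png

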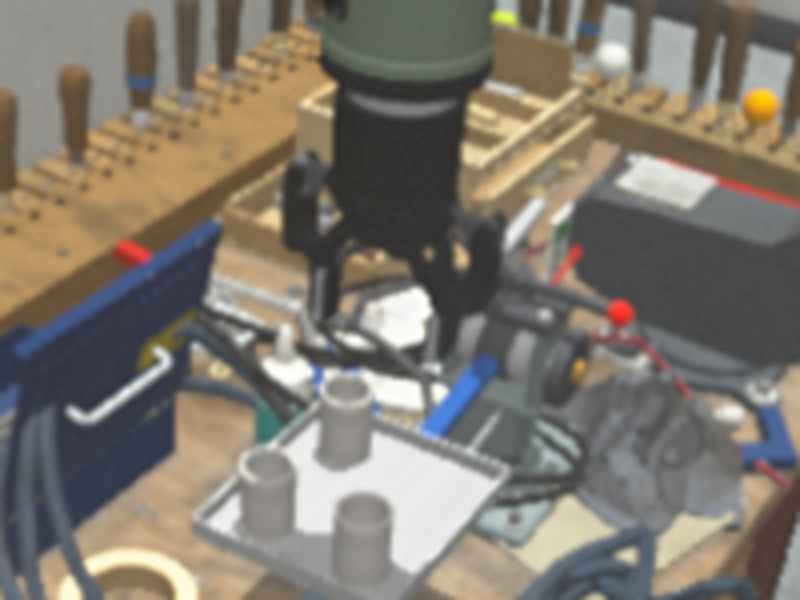

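arm_command --commands '[[[0, 0, 0, -0.01, -0.06, 0, 0.07], [0, 0, 0, -0.02, -0.12, 0, 0.07], [0, 0, 0, -0.03, -0.18, 0.01, 0.07], [0, 0, 0, -0.042, -0.24, 0.05, 0.07], [0, 0, 0, -0.049, -0.276, 0.1, 0.07], [0, 0, 0, -0.049, -0.276, 0.15, 0.07], [0, 0, 0, -0.049, -0.276, 0.15, 0.07], [0, 0, 0, -0.049, -0.276, 0.15, 0.07]]]'

```text
time_s: 45.15
eef_pos: [0.4523, 0.2333, 0.1519]
orientation: [-0.0, 1.0, 0.025, 0.001]
contact_force: [0.9, -0.7, 1.2]
width: 0.0703
```

```bash
python3 - <<'E'
from h import *
st();im,d=snap('side','s16'); crop('s16',130,230,330,370,'s16c');rows([([.452,.234,.033],down(.047))])
E
```

```text
t 45.15 pos [0.4523 0.2333 0.1519] F [ 0.93 -0.72  1.22] T [-0.01 -0.03 -0.04] w 0.0703
x [0.999 0.049 0.002] z [ 0.002  0.    -1.   ] q [-0.207  0.487 -0.51   1.96   0.334  0.775 -0.858]
[-0.001 -0.003  0.002] [-0.0011 -0.0006  0.1194]
```

View pics/s16c.png

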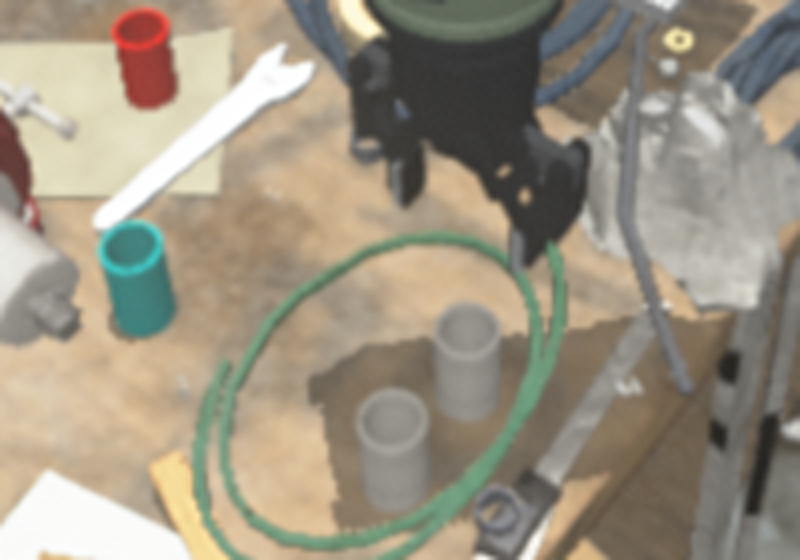

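Both remaining grey shells unmoved. Grip E.

arm_command --commands '[[[0, 0, 0, -0.001, 0, 0.05, 0.07], [0, 0, 0, -0.001, 0, 0.095, 0.07], [0, 0, 0, -0.001, 0, 0.119, 0.07], [0, 0, 0, -0.001, 0, 0.119, 0.07], [0, 0, 0, -0.001, 0, 0.119, 0.05], [0, 0, 0, -0.001, 0, 0.119, 0.035], [0, 0, 0, -0.001, 0, 0.119, 0.03], [0, 0, 0, -0.001, 0, 0.119, 0.03]]]'

```text
time_s: 46.2
eef_pos: [0.4532, 0.2337, 0.0353]
orientation: [-0.001, 1.0, 0.024, 0.003]
contact_force: [-2.7, -1.9, 15.6]
width: 0.0384
```

arm_command --commands '[[[0, 0, 0, 0, 0, -0.05, 0.03], [0, 0, 0, 0, 0, -0.11, 0.03], [0, 0, 0, 0, 0, -0.17, 0.03], [0, 0, 0, 0, 0, -0.23, 0.03], [0, 0, 0, 0, 0, -0.265, 0.03], [0, 0, 0, 0, 0, -0.265, 0.03]]]'

```text
time_s: 46.95
eef_pos: [0.4523, 0.2336, 0.3036]
orientation: [-0.002, 1.0, 0.024, 0.006]
contact_force: [0.3, -0.0, -2.3]
width: 0.0385
```

```bash
python3 - <<'E'
from h import *
st();rows([([.516,-.138,.30],down(.047))])
E
```

```text
t 46.95 pos [0.4523 0.2336 0.3036] F [ 0.34 -0.03 -2.33] T [ 0.02 -0.02 -0.01] w 0.0385
x [0.999 0.048 0.011] z [ 0.011  0.004 -1.   ] q [-0.119  0.298 -0.595  1.795  0.191  1.094 -0.732]
[-0.003 -0.011  0.001] [0.0458 0.3743 0.003 ]
```

arm_command --commands '[[[0, 0, 0, 0.007, 0.06, 0, 0.03], [0, 0, 0, 0.014, 0.12, 0, 0.03], [0, 0, 0, 0.021, 0.18, 0, 0.03], [0, 0, 0, 0.028, 0.24, 0, 0.03], [0, 0, 0, 0.036, 0.3, 0, 0.03], [0, 0, 0, 0.043, 0.35, 0, 0.03], [-0.003, -0.011, 0, 0.046, 0.374, 0.003, 0.03], [-0.003, -0.011, 0, 0.046, 0.374, 0.003, 0.03], [-0.003, -0.011, 0, 0.046, 0.374, 0.003, 0.03]]]'

```text
time_s: 48.08
eef_pos: [0.5161, -0.1364, 0.2997]
orientation: [-0.0, 1.0, 0.025, -0.0]
contact_force: [-0.6, 2.0, -1.8]
width: 0.0386
```

```bash
python3 - <<'E'
from h import *
st();rows([([.516,-.138,.160],down(.047))]);psz('s17',.55)
E
```

```text
t 48.08 pos [ 0.5161 -0.1364  0.2997] F [-0.56  2.01 -1.77] T [0.02 0.04 0.01] w 0.0386
x [ 0.999  0.05  -0.   ] z [-0.     0.001 -1.   ] q [ 0.458  0.328 -0.402  1.739  0.141  1.104  0.062]
[-0.001  0.     0.003] [-1.000e-04  1.700e-03  1.397e-01]
pan side z med 0.1246 mode 0.12300000000000007 n 934
```

View pics/s17c.png

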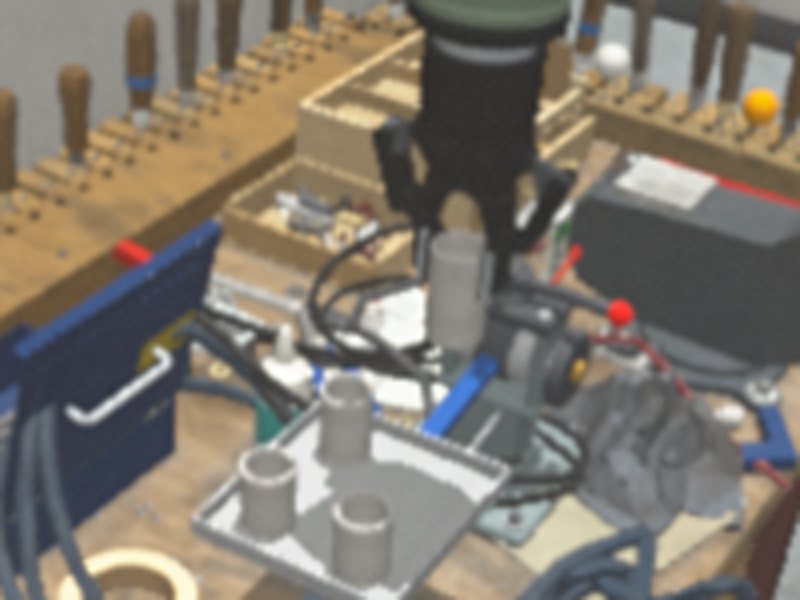

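arm_command --commands '[[[0, 0, 0, 0, 0.002, 0.05, 0.03], [0, 0, 0, 0, 0.002, 0.11, 0.03], [0, 0, 0, 0, 0.002, 0.133, 0.03], [0, 0, 0, 0, 0.002, 0.14, 0.03], [0, 0, 0, 0, 0.002, 0.14, 0.03], [0, 0, 0, 0, 0.002, 0.1415, 0.044], [0, 0, 0, 0, 0.002, 0.1415, 0.053], [0, 0, 0, 0, 0.002, 0.1415, 0.053]]]'

```text
time_s: 49.12
eef_pos: [0.5165, -0.1383, 0.1589]
orientation: [-0.0, 1.0, 0.025, 0.0]
contact_force: [-0.4, -1.3, 0.2]
width: 0.0531
```

arm_command --commands '[[[0, 0, 0, 0, 0, -0.03, 0.053], [0, 0, 0, 0, 0, -0.09, 0.053], [0, 0, 0, 0, 0, -0.15, 0.06], [0, 0, 0, 0, 0, -0.2, 0.06], [0, 0, 0, -0.06, 0, -0.2, 0.06], [0, 0, 0, -0.1, -0.05, -0.2, 0.06], [0, 0, 0, -0.1, -0.1, -0.2, 0.06], [0, 0, 0, -0.1, -0.15, -0.2, 0.06], [0, 0, 0, -0.1, -0.2, -0.2, 0.06], [0, 0, 0, -0.1, -0.25, -0.2, 0.06], [0, 0, 0, -0.1, -0.25, -0.2, 0.06]]]'

```text
time_s: 50.5
eef_pos: [0.4034, 0.1095, 0.3593]
orientation: [-0.0, 1.0, 0.027, 0.001]
contact_force: [-0.9, -1.6, 0.8]
width: 0.0599
```

```bash
python3 - <<'E'
from h import *
st(); psz('s18',.56); im,d=snap('top','t18'); shells(d); panz(d); crop('t18',230,140,450,290,'t18c')
C=cloud('top',d);
E
```

```text
t 50.5 pos [0.4034 0.1095 0.3593] F [-0.87 -1.58  0.8 ] T [-0.02  0.01  0.07] w 0.0599
x [0.998 0.055 0.002] z [ 0.002  0.001 -1.   ] q [ 0.22   0.083 -0.663  1.894  0.055  1.181 -0.407]
pan side z med 0.1139 mode 0.11100000000000006 n 968
sh px [149.2 183.1] xy 652 315 r 20.3 n 78 z 0.066
sh px [217.2 181.5] xy 659 103 r 19.8 n 64 z 0.065
sh px [148.8 250.1] xy 447 307 r 20.2 n 84 z 0.066
sh px [218.7 257.6] xy 431 94 r 20.8 n 41 z 0.062
pan z mode 0.11100000000000004 med 0.1118 n 2707
```

View pics/s18c.png

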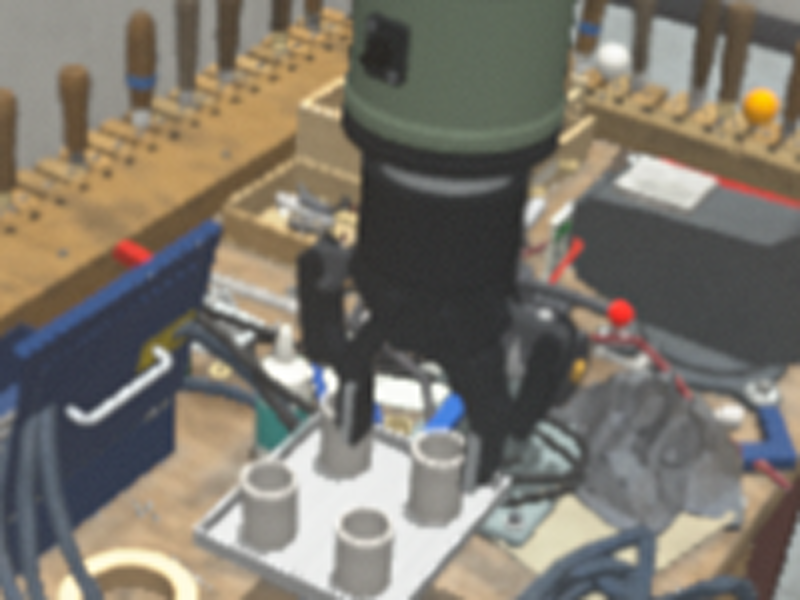

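View pics/t18c.png

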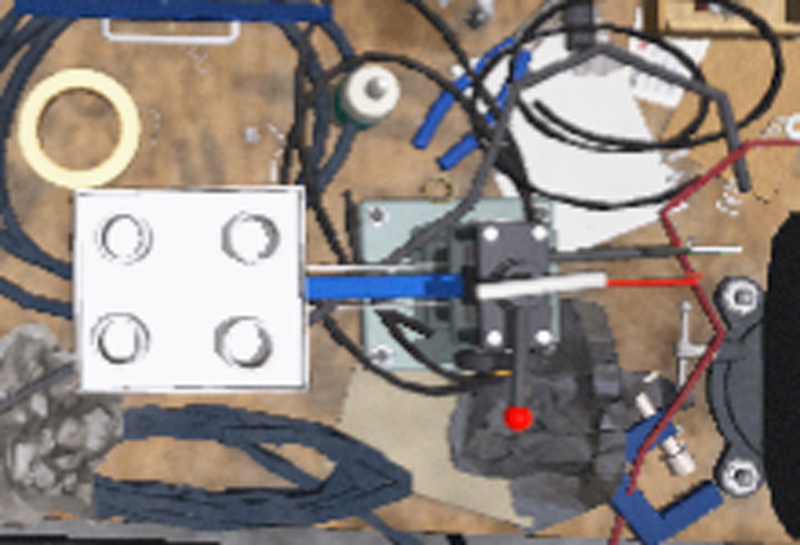

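```bash
python3 - <<'E'
from h import *
im,d=snap('top','t19'); panz(d)
C=cloud('top',d);m=(C[...,2]>.09)&(C[...,2]<.15)&(np.arange(512)[None,:]<316)&(np.arange(512)[None,:]>240)&(np.arange(384)[:,None]>185)&(np.arange(384)[:,None]<255)
print(cv2.minAreaRect((C[m][:,:2]*1000).astype(np.float32)))
st(); print(bot.finish_job())
E
```

```text
pan z mode 0.11100000000000004 med 0.1118 n 2711
((552.9364013671875, -91.591064453125), (177.24139404296875, 213.9870147705078), 8.628971099853516)
t 50.65 pos [0.404  0.1058 0.359 ] F [-0.44  0.39 -1.36] T [-0.02 -0.01  0.03] w 0.0603
x [0.999 0.049 0.001] z [ 0.001 -0.    -1.   ] q [ 0.224  0.083 -0.659  1.895  0.055  1.181 -0.405]
the job is handed in; nothing more can be done
None
```

The job is done and handed in at about 51 s; no verdict was reported.

- **Play at the start:** I rocked the arm away and then towards me until it knocked at each end. The play was about ±0.095 rad, with about 5 N against the ends.
- **Adjusting screw:** I turned it in about 1.76 rad. The torque rose from 0.4 to about 0.9 N m, so the play was gone.
- **Jam nut:** I swung its lever clockwise about 1 rad until the force jumped to about 11 N. It stayed at 11 N over the last 2 mm, which suggests the tight nut had begun to drag the screw.
- **Check press:** Pressing away gave 5.6 N and towards gave 7 N. The arm gave way at once in both directions near the middle, leaving no more than about 1 mm of free travel at the grip point.
- **Shells:** I set four grey shells in the pan one by one and left the fifth on the bench. The red and turquoise look-alikes stayed where they were.
- **Last check:** The pan had sunk about 44.5 mm, which is about 0.185 rad and inside the green field. It was steady between the last two pictures and the robot was touching nothing.

I read the deflection from the pan's height, because the pointer on the reading plate was not visible to the cameras. A last attempt to fit the pan's outline, to check the arm's sideways position, gave an unusable result because the mask took in other things. The sideways position therefore rests on the check press. The wrench, oil bottle and tape looked unmoved in the pictures, but I did not measure them.

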